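Shim the inspection stand so the tablet tray sits level

TASK

Stack spacer plates from the sloped rack flat on the low seat of the inspection stand, choosing the combination that brings the stack nearest to the height of the stand's pillar, then set the tablet tray gently and centrally across the two, one foot bar on the pillar and the other on the stack, so that it sits level (within 2 degrees). Keep the tray flat while carrying it, and leave the jar and the steel dish where they are.

Things in the scene. Friction and masses are not known exactly. Their poses are not given: they have to be found in the camera images.
- spacer_20_center (a point): white plastic spacer plate, 90 mm long (its x), 44 mm wide (its y), 20 mm thick (its z); the point is its centre. The four spacers look alike but for thickness (20, 27, 34, 41 mm), about 111 g. At the start it lies on one of the four runners of the sloped rack, its length running down the 30 degree slope, its z square to the slope
- spacer_27_center (a point): white plastic spacer plate, 90 mm long (its x), 44 mm wide (its y), 27 mm thick (its z); the point is its centre. The four spacers look alike but for thickness (20, 27, 34, 41 mm), about 150 g. At the start it lies on one of the four runners of the sloped rack, its length running down the 30 degree slope, its z square to the slope
- spacer_34_center (a point): white plastic spacer plate, 90 mm long (its x), 44 mm wide (its y), 34 mm thick (its z); the point is its centre. The four spacers look alike but for thickness (20, 27, 34, 41 mm), about 188 g. At the start it lies on one of the four runners of the sloped rack, its length running down the 30 degree slope, its z square to the slope
- spacer_41_center (a point): white plastic spacer plate, 90 mm long (its x), 44 mm wide (its y), 41 mm thick (its z); the point is its centre. The four spacers look alike but for thickness (20, 27, 34, 41 mm), about 227 g. At the start it lies on one of the four runners of the sloped rack, its length running down the 30 degree slope, its z square to the slope
- rack: fixed sheet-steel rack facing the robot, 320 mm wide (its y), origin at the middle of its underside. Four grey runners at y = -120, -40, 40, 120 mm slope 30 degrees, rising along its +x (away from the robot); each is 24 mm wide and stands 22 mm above the sloped board, so a 44 mm wide spacer overhangs it by 10 mm on each side and fingers may pass beside it. A stop lip at each runner's low end is 8 mm high. Undersides of the spacers are about 55 mm above the table at mid-length
- seat_top (a point): centre of the top of the stand's seat, a fixed grey block 76 mm (x) by 34 mm (y), 20 mm above the table; the spacers go here, their length along x, their 44 mm width along y (overhanging by 5 mm on each side). Axes are the stand's: y runs from the pillar to the seat, z up
- stand_mid (a point): point of the fixed stand midway between seat and pillar (the seat is 80 mm to its +y, the pillar 80 mm to its -y), 20 mm above the table, same axes. The stand's steel base plate is 100 mm (x) by 250 mm (y), 6 mm thick
- pillar_top (a point): centre of the flat steel head of the stand's pillar, 70 mm (x) by 50 mm (y), on its top face, 160 mm from the seat; fixed during the work, but its height differs each time: 47 to 75 mm above the seat's top
- tray_center (a point): dark steel tablet tray 200 mm long (its x), 56 mm wide (its y), 26 mm high including its feet, about 350 g, loose, lying on the table at the start; the point is its centre, 13 mm above the soles of its feet. The body is the upper 18 mm; two foot bars, 10 mm wide and 8 mm high, run across its full width at x = -80 and +80 mm. White tablets are fixed in it and stand 3 mm above its top. Both ends are alike
- jar: bystander: closed white plastic jar, 52 mm across, 85 mm high, loose; origin at its underside
- dish: bystander: small steel bowl, 90 mm across, 40 mm high, loose; origin at its underside
Mind the look-alikes: they are no part of the job. Leave any blue look-alike of the part that bears tray_center alone. What is shaped like the part that bears spacer_41_center but brown or red is not meant.

How it is judged:
By the outcome, as a careful person would: the job done as asked, in the order asked, and still so for the second after the job is handed in, with the robot touching nothing.
It also fails if it takes over 72 s, if anything falls off the work surface, if the arm or the gripper's body presses on something with over 40 N, if the wrist force passes 120 N, or if a joint passes its speed limit or range.

ROBOT

A 6-joint arm with a two-finger parallel gripper is mounted at the origin on the work surface. World frame = base frame: x ahead of the robot, y to its left, z up, the work surface at z = 0. Lengths are in m, angles in rad, forces in N, time in s.
With the tool pointing down it reaches from about 0.375 to 0.9 m from the base axis. Payload 3.1 kg.
Tool frame: the origin (TCP) lies at the very end of the fingers, on their centre line; the grasp point (between the pads) lies r.hold_point_z behind it (r.hold_point_z is the distance from the TCP to the grasp point, in m); z points along the fingers, y is the direction in which the jaws open and shut (so a half turn about z gives the same grasp; the last joint's range is limited). The gripper opens to 85 mm and grips with 20 to 120 N. Pads are 22 mm wide; open, the fingers measure 114 mm over their backs; the gripper's body (76 mm by 85 mm) begins 54 mm behind the grasp point. The pads swing forward as they close: fully open they stand 13 mm farther back than shut.
Start: joints at [1.012, 0.527, 1.433, -0, 1.181, -0.178], TCP at [0.232, 0.58, 0.231] pointing down, gripper open.
Joint ranges: [-3.08, 3.08], [-0.75, 2.2], [0.22, 2.44], [-1.43, 4.57], [0, 2.65], [-2.85, 2.85]. Speed limits (rad/s): [2.79, 2.79, 3.14, 3.14, 3.14, 3.14].

INTERFACE

Orientations are given as a 3x3 rotation matrix whose columns are the frame's x, y, z axes.
In Python, from plant import get_state, get_image, camera_info, r gives the robot as it stands.
- The arm moves only by the tool jog_arm, never from a script. Its argument "series" is a list of rows, each an object with "grip": the opening, from -1 (shut) to 1 (fully open); "slide": the shift along the tool's x, y, z in mm, a list of three; "spin": the turn about the tool's z in degrees. A call has exactly 5 rows; each row shifts and turns the commanded pose from where the row before left it, along the tool's axes as they then stand; what a row does not reach is not made up. A row lasts 1/8 s, in which the tool goes at most 62.5 mm and 10.7 degrees, less where a joint would pass 70% of its speed; a pose out of reach is approached as far as the arm can. A call is refused whole if a number of a shift passes 62.5 or a number of a turn 10.7, either way. A call with a gripper value outside its range is refused whole. The fingers move at their own pace and stop on an object; "force" is the grip in N (left out, the last holds). Time passes only in rows, so rows that do not move let the fingers close, or fill a call up. It gives the time, the measured TCP pose, the force and the opening at its end, in the units of the state.
- get_state(): the state, without advancing time (a new reading comes with each control period).
- get_image(name): name is "scene" or "top"; returns the picture (420x560x3 uint8, blue, green, red); there is no depth.
- camera_info(name): a dict with "mtx" (3x3 intrinsics, pixels), "k1" (the pictures are not rectified: a ray, as slopes to the right and down, at radius r is drawn at 1 + k1 r^2 times it, then the intrinsics apply), "R" (3x3) and "t" (3): a world point X has camera coordinates R X + t. Camera axes: x right, y down, z forward; pixel columns grow to the right and rows downward; lengths in m; the calibration is good to about 2 mm. A picture is of the moment at which its call begins. camera_info takes no time and is no camera call.
- r.finish_job(): hands the job in, once; it reports no verdict.
The state is a dict: "t": time; "joint_pos": joint angles; "joint_velocities": joint speeds; "joint_efforts": joint torques, N m; "tool_pos": TCP position; "tool_rot": TCP orientation; "force": force on the tool from outside, world axes, zero at the start; "ft_torque": the same for the moment, N m; "finger_gap": opening from 0.0 (shut) to 1.0 (fully open).
Only numpy, scipy, OpenCV 4.12 (cv2) and the standard library are available. Lean on these libraries where they do the work, as an engineer would, in place of code of your own. Each camera call takes 0.05 s, during which the arm holds its last target.

## Working session

There is one attempt and no reset: what is moved stays moved. The work goes in short steps, Python scripts to look and compute and a tool call to move; the robot and the scene stay as the last step left them, time stands still between calls to the robot, and variables do not carry over. Pictures are saved under pics/ and viewed, and the job is handed in when it is done.

Besides the shell and the picture viewer there is one more tool, called by a JSON object that holds its "op" and its "data". jog_arm: Moves the arm, as the interface text tells. Its arguments: {"type":"object","properties":{"series":{"type":"array","items":{"type":"object","properties":{"grip":{"type":"number"},"slide":{"type":"array","items":{"type":"number"}},"spin":{"type":"number"}}}},"force":{"type":"number"}},"required":["series"]}

```bash
mkdir -p pics; ls; python3 - <<'E'
from plant import get_state,get_image,camera_info,r
import cv2,numpy as np
s=get_state();print(s)
print([a for a in dir(r) if a[0]!='_'],r.hold_point_z)
for n in('scene','top'):
    print(n,camera_info(n)); im=get_image(n); cv2.imwrite(f'pics/{n}0.png',im)
E
```

```text
pics
{'t': 0.0, 'joint_pos': array([ 1.01249988e+00,  5.28481004e-01,  1.43387638e+00,  2.32413925e-05,
        1.18139658e+00, -1.78473504e-01]), 'joint_velocities': array([-0.00062814,  0.00020336, -0.00156128, -0.00044632, -0.00117104,
        0.00073258]), 'joint_efforts': array([-1.18704207e-03, -4.42355311e+01, -1.78027493e+01, -3.56598684e-04,
        8.31738173e-03, -1.10486798e-06]), 'tool_pos': array([0.23129662, 0.57987208, 0.23033274]), 'tool_rot': array([[-9.28726779e-01,  3.70763021e-01, -1.16316862e-03],
       [ 3.70764625e-01,  9.28725080e-01, -1.82173596e-03],
       [ 4.04831542e-04, -2.12315674e-03, -9.99997664e-01]]), 'force': array([-0.31990839,  0.57447764,  0.43597339]), 'ft_torque': array([ 0.00126118,  0.05326122, -0.02801264]), 'finger_gap': 0.9986978477172521}
['IKError', 'finish_job', 'hold_point_z'] 0.0187
scene {'mtx': array([[508.70927455,   0.        , 284.73457143],
       [  0.        , 508.70927455, 214.85987817],
       [  0.        ,   0.        ,   1.        ]]), 'k1': -0.03629250360169694, 'R': array([[ 0.87163789,  0.49014917,  0.00108018],
       [ 0.29577457, -0.52421943, -0.79856834],
       [-0.39085136,  0.69638192, -0.60190319]]), 't': array([-0.36734828, -0.0900985 ,  1.52152297])}
top {'mtx': array([[466.93270967,   0.        , 280.92877687],
       [  0.        , 466.93270967, 216.28827224],
       [  0.        ,   0.        ,   1.        ]]), 'k1': -0.016019571662834714, 'R': array([[-0.00549347, -0.99965701, -0.02560617],
       [-0.99378236,  0.00830521, -0.11102995],
       [ 0.11120453,  0.02483702, -0.99348713]]), 't': array([-0.03073564,  0.46847913,  1.18249057])}
```

View pics/scene0.png

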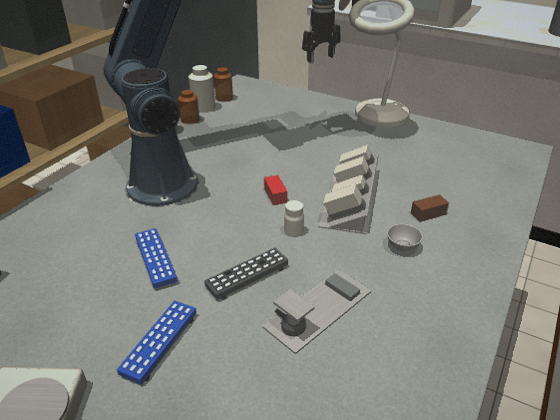

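View pics/top0.png

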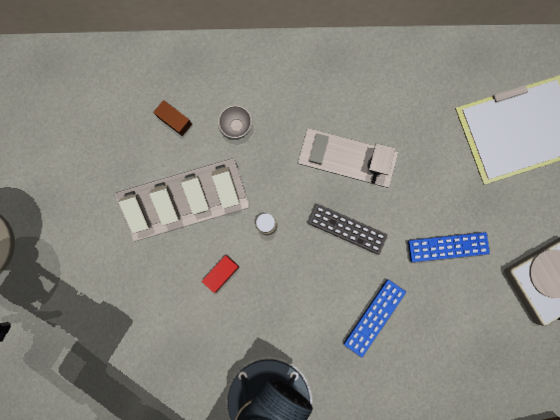

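The tray candidates in the top view are black at (347,229) and blue at (449,247) and (375,318); I choose the black one. The spacer candidates are white at (134,213), (164,205), (195,195) and (226,187), brown at (173,118) and red at (220,273); I choose the white ones. Next, close crops.

```bash
cat > h.py <<'E'
import numpy as np,cv2
from plant import get_state,get_image,camera_info,r
def proj(n,X):
    c=camera_info(n); d=np.array([c['k1'],0,0,0,0.])
    rv=cv2.Rodrigues(c['R'])[0]
    return cv2.projectPoints(np.atleast_2d(np.array(X,float)),rv,c['t'],c['mtx'],d)[0][:,0]
def back(n,uv,z):
    c=camera_info(n); d=np.array([c['k1'],0,0,0,0.])
    p=cv2.undistortPoints(np.atleast_2d(np.array(uv,float))[:,None],c['mtx'],d)[:,0]
    ray=np.c_[p,np.ones(len(p))]@c['R']; o=-c['R'].T@c['t']
    return o+ray*((z-o[2])/ray[:,2])[:,None]
def crop(src,x,y,w,h,k,out):
    im=src if not isinstance(src,str) else cv2.imread(src)
    c=cv2.resize(im[y:y+h,x:x+w],None,fx=k,fy=k,interpolation=cv2.INTER_CUBIC)
    for i in range(0,w,10):
        cv2.line(c,(i*k,0),(i*k,6 if (x+i)%50 else 14),(0,0,255),1)
        if (x+i)%20==0: cv2.putText(c,str(x+i),(i*k,24),0,.4,(0,0,255))
    for i in range(0,h,10):
        cv2.line(c,(0,i*k),(6,i*k),(0,0,255),1)
        if (y+i)%20==0: cv2.putText(c,str(y+i),(8,i*k+4),0,.4,(0,0,255))
    cv2.imwrite(out,c)
E
python3 - <<'E'
from h import *
crop('pics/scene0.png',310,140,80,100,6,'pics/a.png')
crop('pics/scene0.png',250,260,130,100,6,'pics/b.png')
crop('pics/top0.png',110,150,140,100,5,'pics/c.png')
crop('pics/top0.png',290,120,120,140,4,'pics/d.png')
E
```

```text
(no output)
```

View pics/a.png

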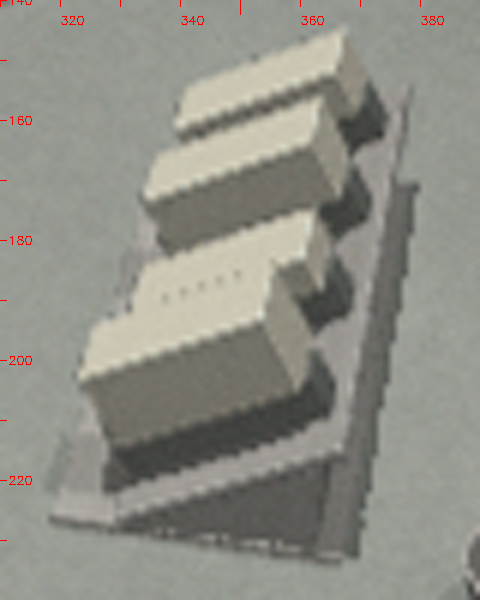

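View pics/b.png

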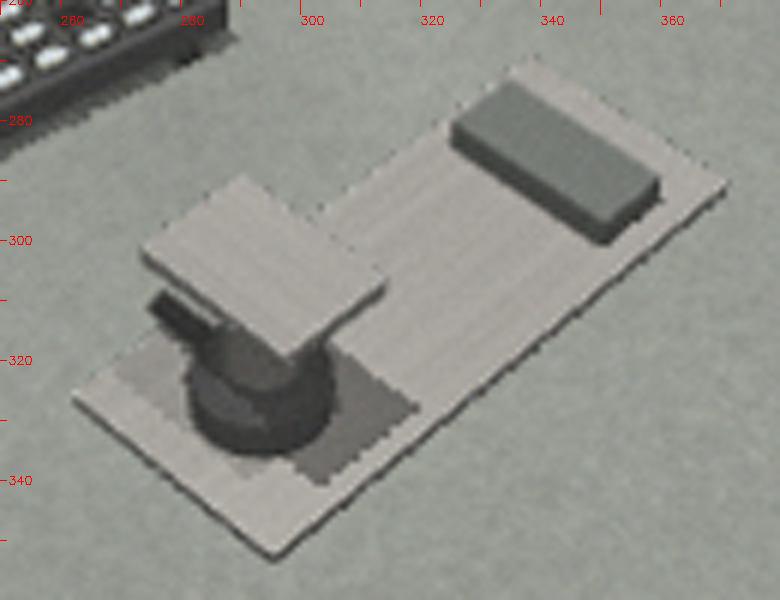

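View pics/c.png

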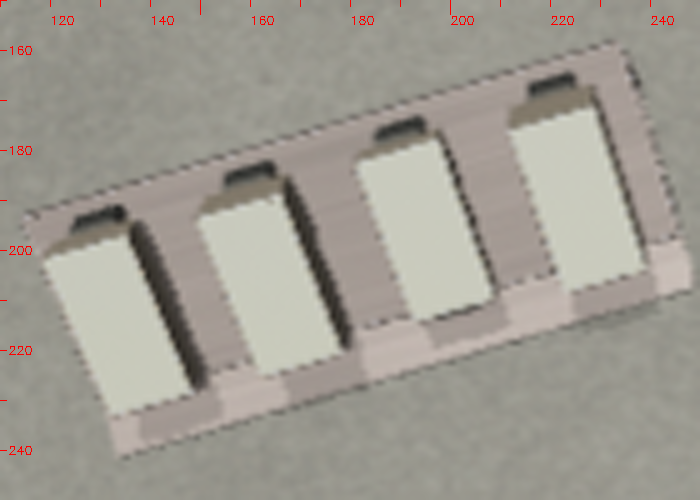

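View pics/d.png

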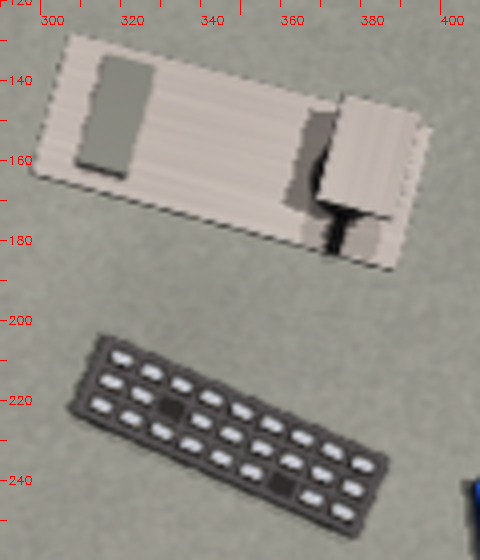

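```bash
python3 - <<'E'
from h import *
crop('pics/scene0.png',320,140,64,50,12,'pics/a1.png')
crop('pics/scene0.png',320,170,64,50,12,'pics/a2.png')
crop('pics/scene0.png',200,240,100,64,8,'pics/b2.png')
E
```

```text
(no output)
```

View pics/a1.png

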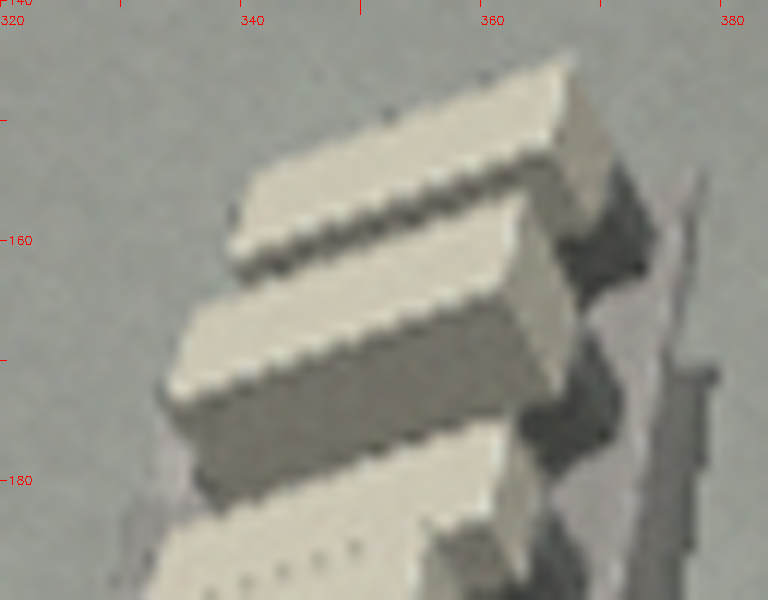

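View pics/a2.png

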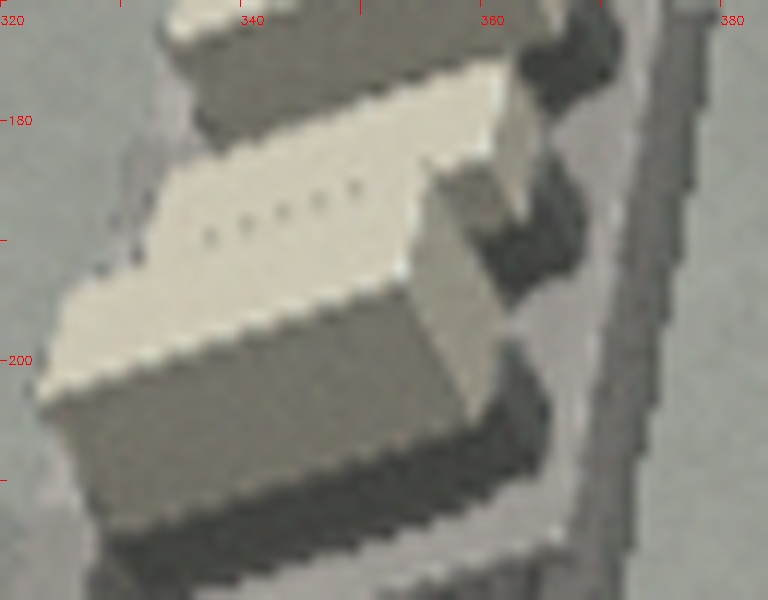

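View pics/b2.png

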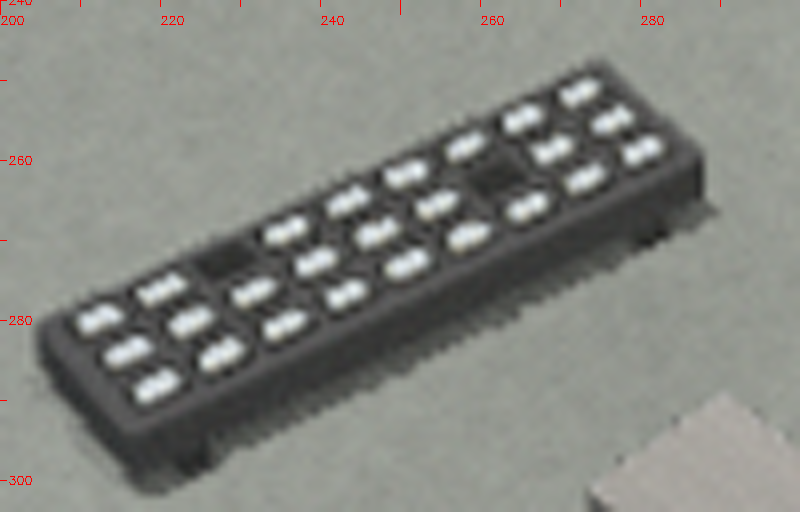

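```bash
cat > fit.py <<'E'
from h import *
from scipy.optimize import least_squares as LS
import itertools
def rz(a): c,s=np.cos(a),np.sin(a); return np.array([[c,-s,0],[s,c,0],[0,0,1]])
def pose(P,q): return np.array(P,float)/1000@rz(q[2]).T+[q[0],q[1],0]
def fit(fun,obs,x0):  # fun(q,cam)->pts ; obs {cam:uv}
    f=lambda q: np.concatenate([(proj(n,fun(q,n))-obs[n]).ravel() for n in obs])
    s=LS(f,x0,loss='soft_l1'); return s,f
if __name__=='__main__':
    base=[(50,125,6),(-50,125,6),(-50,-125,6),(50,-125,6)]
    seat=[(38,97,20),(38,63,20),(-38,63,20),(-38,97,20)]
    ph=[(35,-55),(35,-105),(-35,-105),(-35,-55)]
    ot={'top':np.array([(307.8,128.3),(298.8,163),(388,187),(398,152),(316.2,133.7),(328.7,136.5),(321.2,164.5),(309.2,160.5),(376.2,144.2),(395,148),(388.2,173.8),(369.5,170.8)]),
    'scene':np.array([(370.8,291.3),(338.3,270),(262.5,325.8),(295.8,352.5),(360,289.7),(350.8,297),(325.3,280.8),(335.8,273.7),(314.7,307.5),(298.3,319.7),(273.3,301.7),(290.5,289.7)])}
    for use in (['top','scene'],['top'],['scene']):
        g=lambda q,n: pose(base+seat+[(a,b,q[3]*1000) for a,b in ph],q)
        s,f=fit(g,{k:ot[k] for k in use},[.65,-.1,-.2,.08]); print('stand',use,s.x,'h over seat',s.x[3]-.02,np.sqrt(np.mean(s.fun**2)))
        if len(use)==2: print(f(s.x).reshape(-1,2).round(1).tolist())
    tr=[(100,-28,26),(100,28,26),(-100,-28,26),(-100,28,26)]
    o={'top':np.array([(316.2,203.7),(307.5,222),(387,234.5),(379.2,254.5)]),'scene':np.array([(287.9,259.4),(275,247.75),(216.25,293.75),(205,280.6)])}
    for use in (['top','scene'],['top'],['scene']):
        s,f=fit(lambda q,n:pose(tr,q),{k:o[k] for k in use},[.45,-.1,1.3]); print('tray',use,s.x,np.sqrt(np.mean(s.fun**2)))
    # spacers
    S={'top':[[(118.6,202.4),(135.6,197),(150,227.4),(133,233.4)],[(149.6,193),(166.4,188.4),(180,220),(162.4,225.2)],[(181.4,182),(197.4,177.6),(209,209.4),(192.6,214)],[(212.2,175.6),(229,171),(239.6,203),(223,208)]]}
    Ct=[(1,1),(1,-1),(-1,-1),(-1,1)]
    Sc=[{(1,1,1):(367.5,144.6),(1,-1,1):(365.4,152.7),(-1,-1,1):(339.6,160.8),(-1,1,1):(340.8,154.2)},
    {(1,1,1):(363.3,156.7),(1,-1,1):(361.7,164.6),(-1,-1,1):(334.6,172.9),(-1,1,1):(336.5,165.7),(1,-1,0):(366.1,173.2),(-1,-1,0):(337.7,181.7)},
    {(1,1,1):(362.1,175),(1,-1,1):(361,182.9)},
    {(1,1,1):(355.4,183.8),(1,-1,1):(353.75,192.9),(-1,-1,1):(323.5,203.2),(-1,1,1):(325.7,194.2),(1,-1,0):(359.2,205.8),(-1,-1,0):(329.2,214.6)}]
    c,s_=np.cos(np.pi/6),np.sin(np.pi/6)
    def pt(q,i,a,b,top,t,off):
        # coords in rack frame, mm
        x=45*a*c-(t*top)*s_; z=55+45*a*s_+t*top*c
        return (x,(120,40,-40,-120)[i]+22*b,z)
    def mk(t=None):
        def g(q,n):
            tt=t if t is not None else q[3:7]*1000
            P=[]
            for i in range(4):
                if n=='top': P+=[pt(q,i,a,b,1,tt[i],0) for a,b in Ct]
                else: P+=[pt(q,i,*k,tt[i],0) for k in Sc[i]]
            return pose(P,q)
        return g
    obs={'top':np.array(sum(S['top'],[])),'scene':np.array(sum([list(d.values()) for d in Sc],[]))}
    s,f=fit(mk(),obs,[.5,.25,.2,.03,.03,.03,.03]); print('rack free',s.x.round(4),np.sqrt(np.mean(s.fun**2)))
    R=[]
    for p in itertools.permutations((20,27,34,41)):
        s,f=fit(mk(p),obs,[.5,.25,.2]); R.append((s.cost,p,s.x))
    for x in sorted(R,key=lambda x:x[0])[:4]: print(x)
    print(f and fit(mk(sorted(R,key=lambda x:x[0])[0][1]),obs,[.5,.25,.2])[0].fun.reshape(-1,2).round(1).tolist())
E
python3 fit.py
```

```text
stand ['top', 'scene'] [ 0.62773674 -0.2133963  -0.27424415  0.07283169] h over seat 0.052831686645047615 0.8228878649844852
[[-0.1, -0.8], [-0.9, -0.2], [1.5, -0.0], [0.6, -0.8], [0.7, -0.9], [0.6, -0.4], [0.8, -1.2], [0.2, -0.5], [-0.2, -1.1], [0.4, 0.1], [0.5, 0.8], [-0.3, -1.4], [0.6, -2.0], [-0.2, -1.8], [-0.6, -0.9], [-0.2, -0.5], [0.2, -1.2], [-0.1, -0.8], [-0.3, -1.6], [-1.1, -1.7], [0.1, -0.4], [-0.6, 0.7], [-0.1, 0.2], [-0.2, -0.1]]
stand ['top'] [ 0.62607461 -0.21234021 -0.27308596  0.07539282] h over seat 0.05539282381559971 0.5894045533710309
stand ['scene'] [ 0.62979345 -0.21644572 -0.27726491  0.07685412] h over seat 0.05685411623219934 0.5109476226737172
tray ['top', 'scene'] [ 0.43598809 -0.20553922  1.14240985] 0.825469200978472
tray ['top'] [ 0.43507592 -0.20452618  1.14085135] 0.4051327175644851
tray ['scene'] [ 0.4381311  -0.20842589  1.14368304] 0.7348274235442388
rack free [0.5131 0.2206 0.2821 0.0224 0.0281 0.0149 0.0367] 0.5349774740193538
(np.float64(14.83096280163583), (27, 34, 20, 41), array([0.51524505, 0.21956902, 0.28048008]))
(np.float64(22.28746904119543), (20, 34, 27, 41), array([0.51492029, 0.22005987, 0.2891676 ]))
(np.float64(24.80940448340657), (34, 27, 20, 41), array([0.51521862, 0.21963456, 0.27672383]))
(np.float64(27.300404780452595), (27, 41, 20, 34), array([0.51521698, 0.21955711, 0.26830092]))
[[0.2, -1.1], [0.3, -0.8], [-0.6, 0.6], [-0.2, -0.5], [-0.0, -0.0], [0.4, -0.5], [-0.6, 0.2], [0.3, -0.1], [-0.0, -0.0], [1.0, -0.7], [0.9, -0.2], [0.8, 0.0], [0.0, -0.3], [0.6, -0.8], [0.8, 0.2], [0.5, 0.2], [-0.2, -1.0], [0.4, -1.9], [-1.2, 0.0], [-0.3, -0.6], [0.2, -1.8], [0.0, -1.9], [-1.4, -0.0], [-1.0, -0.6], [0.7, -0.8], [0.7, 0.5], [0.3, -1.6], [-0.4, -0.9], [0.3, -0.8], [-0.2, -0.6], [-1.0, -0.6], [-0.4, -0.9], [1.2, -1.1], [0.3, -0.1]]
```

```bash
cat >> fit.py <<'E'
    print('--- joint with camera offsets')
    best=sorted(R,key=lambda x:x[0])[0][1]
    def full(q,perm):
        res=[]
        for n,o_ in (('top',q[0:2]),('scene',q[2:4])):
            ps=proj(n,pose(base+seat+[(a,b,q[7]*1000) for a,b in ph],q[4:7]))-ot[n]
            pt_=proj(n,pose(tr,q[8:11]))-o[n]
            pr=proj(n,mk(perm)(np.r_[q[11:14]],n))-obs[n]
            res.append((np.r_[ps,pt_,pr]+0.42+o_).ravel())
        return np.r_[np.concatenate(res),q[:4]/1.0]
    for p in [(27,34,20,41),(20,34,27,41)]:
        s=LS(full,[0,0,0,0,.628,-.213,-.274,.073,.436,-.205,1.142,.515,.2196,.28],args=(p,),loss='soft_l1')
        print(p,s.cost,s.x.round(4), 'h',s.x[7]-.02)
E
python3 fit.py | sed -n '/---/,$p'
```

```text
Traceback (most recent call last):
  File "fit.py", line 48, in <module>
    s,f=fit(mk(p),obs,[.5,.25,.2]); R.append((s.cost,p,s.x))
        ~~~^^^^^^^^^^^^^^^^^^^^^^^
  File "fit.py", line 8, in fit
    s=LS(f,x0,loss='soft_l1'); return s,f
  File "fit.py", line 7, in <lambda>
    f=lambda q: np.concatenate([(proj(n,fun(q,n))-obs[n]).ravel() for n in obs])
                                 ~~~~^^^^^^^^^^^^
  File "h.py", line 4, in proj
    c=camera_info(n); d=np.array([c['k1'],0,0,0,0.])
ValueError: time passes only in moves, steps and waits
```

```bash
sed -i 's/^from plant.*/from plant import get_state,get_image,r\nimport plant,pickle,os\nCI=pickle.load(open("ci.pkl","rb")) if os.path.exists("ci.pkl") else {n:plant.camera_info(n) for n in ("top","scene")}\npickle.dump(CI,open("ci.pkl","wb"))\ncamera_info=lambda n:CI[n]/' h.py; sed -i 's/nlambda/\nlambda/' h.py; python3 fit.py | sed -n '/---/,$p'; python3 -c "
from h import *;print(get_state()['t'])"
```

```text
--- joint with camera offsets
(27, 34, 20, 41) 19.021074989752506 [-0.4687  0.0873 -0.4991  0.6614  0.6279 -0.2127 -0.2757  0.0756  0.4363
 -0.2049  1.142   0.5157  0.2203  0.2798] h 0.05558246080817167
(20, 34, 27, 41) 29.648067609164126 [-0.6798  0.231  -0.6139  0.4192  0.6284 -0.2132 -0.2757  0.0756  0.4368
 -0.2054  1.1418  0.5158  0.2201  0.2888] h 0.05558245582046603
0.1
```

```bash
cat > plan.py <<'E'
import sys,numpy as np
from h import *
# usage: plan.py x y z xang [rows]
def plan(tx,ty,tz,ang,n,s=None):
    s=s or get_state(); p=np.array(s['tool_pos'],float); a=np.arctan2(s['tool_rot'][1,0],s['tool_rot'][0,0])
    da=(np.radians(ang)-a+np.pi)%(2*np.pi)-np.pi
    d=np.array([tx,ty,tz])-p
    print('t',round(s['t'],2),'pos',p.round(4),'xang',np.degrees(a).round(1),'F',s['force'].round(1),'gap',round(s['finger_gap'],3),'d',d.round(4),'da',np.degrees(da).round(1))
    for i in range(n):
        dd=d/n*1000; X=np.array([np.cos(a),np.sin(a)]); Y=np.array([np.sin(a),-np.cos(a)])
        print('slide',[round(float(dd[:2]@X),1),round(float(dd[:2]@Y),1),round(float(-dd[2]),1)],'spin',round(-np.degrees(da)/n,1))
        a+=da/n
if __name__=='__main__':
    v=[float(x) for x in sys.argv[1:5]]; plan(*v,int(sys.argv[5]))
E
python3 plan.py .4965 .2564 .20 196 10
python3 -c "
from h import *
print('lamp',back('scene',[383,110],0),'jar',back('top',[265,223],.085),'dish',back('top',[235,122],.04))"
```

```text
t 0.1 pos [0.2314 0.5799 0.2304] xang 158.2 F [0.2 0.3 0.3] gap 1.005 d [ 0.2651 -0.3235 -0.0304] da 37.8
slide [-36.6, -20.2, 3.0] spin -3.8
slide [-35.2, -22.6, 3.0] spin -3.8
slide [-33.6, -24.9, 3.0] spin -3.8
slide [-31.9, -27.0, 3.0] spin -3.8
slide [-30.1, -29.1, 3.0] spin -3.8
slide [-28.1, -31.0, 3.0] spin -3.8
slide [-26.0, -32.8, 3.0] spin -3.8
slide [-23.8, -34.4, 3.0] spin -3.8
slide [-21.5, -35.9, 3.0] spin -3.8
slide [-19.1, -37.2, 3.0] spin -3.8
lamp [[0.39403971 0.81302286 0.        ]] jar [[0.44534514 0.00379447 0.085     ]] dish [[0.71667546 0.08488054 0.04      ]]
```

{"op": "jog_arm", "data": {"series": [{"slide": [-37, -20, 3], "spin": -3.8, "grip": 0.4}, {"slide": [-35, -23, 3], "spin": -3.8, "grip": 0.4}, {"slide": [-34, -25, 3], "spin": -3.8, "grip": 0.4}, {"slide": [-32, -27, 3], "spin": -3.8, "grip": 0.4}, {"slide": [-30, -29, 3], "spin": -3.8, "grip": 0.4}], "force": 30}}

```text
t: 0.72
tool_pos: [0.3653, 0.4171, 0.2159]
tool_rot: [[-0.999, 0.046, -0.001], [0.046, 0.999, -0.0], [0.001, -0.0, -1.0]]
force: [0.3, -0.4, 0.0]
finger_gap: 0.698
```

{"op": "jog_arm", "data": {"series": [{"slide": [-28, -31, 3], "spin": -3.8, "grip": 0.4}, {"slide": [-26, -33, 3], "spin": -3.8, "grip": 0.4}, {"slide": [-24, -34, 3], "spin": -3.8, "grip": 0.4}, {"slide": [-21, -36, 3], "spin": -3.8, "grip": 0.4}, {"slide": [-19, -37, 3], "spin": -3.8, "grip": 0.4}]}}

```text
t: 1.35
tool_pos: [0.4978, 0.256, 0.2009]
tool_rot: [[-0.96, -0.282, -0.001], [-0.282, 0.96, -0.0], [0.001, 0.0, -1.0]]
force: [1.3, 0.7, 0.3]
finger_gap: 0.699
```

```bash
python3 plan.py .4965 .2564 .055 196 5; python3 - <<'E'
from h import *
t=get_image('top');s=get_image('scene')
cv2.imwrite('pics/t1.png',t);cv2.imwrite('pics/s1.png',s)
a=cv2.resize(t[140:260,90:260],None,fx=3,fy=3,interpolation=2);b=cv2.resize(s[80:260,270:400],None,fx=2,fy=2,interpolation=2)
h=max(a.shape[0],b.shape[0]);f=lambda i:cv2.copyMakeBorder(i,0,h-i.shape[0],0,0,0)
cv2.imwrite('pics/v1.png',np.hstack([f(a),f(b)]))
E
```

```text
t 1.35 pos [0.4978 0.256  0.2009] xang -163.6 F [1.3 0.7 0.3] gap 0.699 d [-0.0013  0.0004 -0.1459] da -0.4
slide [0.2, 0.2, 29.2] spin 0.1
slide [0.2, 0.2, 29.2] spin 0.1
slide [0.2, 0.2, 29.2] spin 0.1
slide [0.2, 0.1, 29.2] spin 0.1
slide [0.2, 0.1, 29.2] spin 0.1
```

View pics/v1.png

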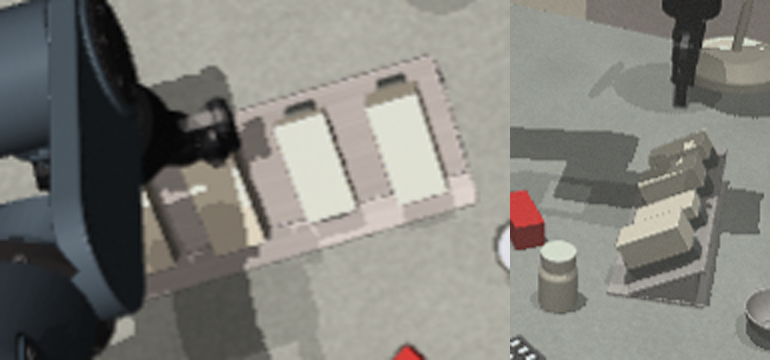

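{"op": "jog_arm", "data": {"series": [{"slide": [0.5, 0.5, 35], "spin": 0, "grip": 0.4}, {"slide": [0.5, 0, 35], "spin": 0, "grip": 0.4}, {"slide": [0, 0, 30], "spin": 0, "grip": 0.4}, {"slide": [0, 0, 20], "spin": 0, "grip": 0.4}, {"slide": [0, 0, 15], "spin": 0, "grip": 0.4}]}}

```text
t: 2.08
tool_pos: [0.4953, 0.2578, 0.0651]
tool_rot: [[-0.96, -0.28, -0.002], [-0.28, 0.96, -0.0], [0.002, 0.0, -1.0]]
force: [0.5, -0.6, 0.1]
finger_gap: 0.697
```

{"op": "jog_arm", "data": {"series": [{"slide": [0, 0, 7], "grip": 0.4}, {"slide": [0, 0, 6], "grip": 0.4}, {"slide": [0, 0, 0], "grip": -1}, {"slide": [0, 0, 0], "grip": -1}, {"slide": [0, 0, 0], "grip": -1}]}}

```text
invalid input at $.series[0]: expected keys grip, slide, spin
```

{"op": "jog_arm", "data": {"series": [{"slide": [0, 0, 7], "spin": 0, "grip": 0.4}, {"slide": [0, 0, 6], "spin": 0, "grip": 0.4}, {"slide": [0, 0, 0], "spin": 0, "grip": -1}, {"slide": [0, 0, 0], "spin": 0, "grip": -1}, {"slide": [0, 0, 0], "spin": 0, "grip": -1}]}}

```text
t: 2.7
tool_pos: [0.4963, 0.2574, 0.0536]
tool_rot: [[-0.96, -0.28, 0.0], [-0.28, 0.96, 0.0], [-0.0, -0.0, -1.0]]
force: [0.4, 0.3, -2.0]
finger_gap: 0.514
```

{"op": "jog_arm", "data": {"series": [{"slide": [0, 0, -15], "spin": 0, "grip": -1}, {"slide": [0, 0, -35], "spin": 0, "grip": -1}, {"slide": [0, 0, -40], "spin": 0, "grip": -1}, {"slide": [0, 0, -35], "spin": 0, "grip": -1}, {"slide": [0, 0, -15], "spin": 0, "grip": -1}]}}

```text
t: 3.32
tool_pos: [0.4972, 0.2578, 0.1964]
tool_rot: [[-0.96, -0.28, 0.005], [-0.28, 0.96, 0.001], [-0.005, -0.0, -1.0]]
force: [-0.9, 1.2, -0.8]
finger_gap: 0.51
```

```bash
python3 plan.py .6430 -.1338 .19 164.1 10
```

```text
t 3.33 pos [0.4972 0.2578 0.1964] xang -163.8 F [-0.9  1.2 -0.8] gap 0.51 d [ 0.1458 -0.3916 -0.0064] da -32.1
slide [-3.0, -41.7, 0.6] spin 3.2
slide [-5.4, -41.4, 0.6] spin 3.2
slide [-7.7, -41.1, 0.6] spin 3.2
slide [-10.0, -40.6, 0.6] spin 3.2
slide [-12.2, -39.9, 0.6] spin 3.2
slide [-14.5, -39.2, 0.6] spin 3.2
slide [-16.6, -38.3, 0.6] spin 3.2
slide [-18.8, -37.3, 0.6] spin 3.2
slide [-20.8, -36.2, 0.6] spin 3.2
slide [-22.8, -35.0, 0.6] spin 3.2
```

{"op": "jog_arm", "data": {"series": [{"slide": [-3, -42, 0], "spin": 3.2, "grip": -1}, {"slide": [-5, -41, 1], "spin": 3.2, "grip": -1}, {"slide": [-8, -41, 0], "spin": 3.2, "grip": -1}, {"slide": [-10, -41, 1], "spin": 3.2, "grip": -1}, {"slide": [-12, -40, 1], "spin": 3.2, "grip": -1}]}}

```text
t: 3.95
tool_pos: [0.5686, 0.06, 0.1898]
tool_rot: [[-1.0, -0.002, -0.002], [-0.002, 1.0, 0.0], [0.002, 0.0, -1.0]]
force: [0.1, 0.1, -1.9]
finger_gap: 0.512
```

{"op": "jog_arm", "data": {"series": [{"slide": [-14, -39, 1], "spin": 3.2, "grip": -1}, {"slide": [-17, -38, 0], "spin": 3.2, "grip": -1}, {"slide": [-19, -37, 1], "spin": 3.2, "grip": -1}, {"slide": [-21, -36, 0], "spin": 3.2, "grip": -1}, {"slide": [-23, -35, 1], "spin": 3.2, "grip": -1}]}}

```text
t: 4.58
tool_pos: [0.6423, -0.1344, 0.1865]
tool_rot: [[-0.962, 0.274, -0.002], [0.274, 0.962, 0.001], [0.002, 0.0, -1.0]]
force: [0.4, -0.3, -2.6]
finger_gap: 0.516
```

```bash
python3 plan.py .6430 -.1338 .06 164.1 5; python3 - <<'E'
from h import *
t=get_image('top');s=get_image('scene')
cv2.imwrite('pics/s2.png',s)
a=cv2.resize(t[90:220,270:410],None,fx=3,fy=3,interpolation=2);b=cv2.resize(s[180:350,250:390],None,fx=3,fy=3,interpolation=2)
h=max(a.shape[0],b.shape[0]);f=lambda i:cv2.copyMakeBorder(i,0,h-i.shape[0],0,0,0)
cv2.imwrite('pics/v2.png',cv2.resize(np.hstack([f(a),f(b)]),(800,485)))
E
```

```text
t 4.58 pos [ 0.6423 -0.1344  0.1865] xang 164.1 F [ 0.4 -0.3 -2.6] gap 0.516 d [ 0.0007  0.0006 -0.1265] da -0.0
slide [-0.1, 0.2, 25.3] spin 0.0
slide [-0.1, 0.2, 25.3] spin 0.0
slide [-0.1, 0.2, 25.3] spin 0.0
slide [-0.1, 0.2, 25.3] spin 0.0
slide [-0.1, 0.2, 25.3] spin 0.0
```

View pics/v2.png

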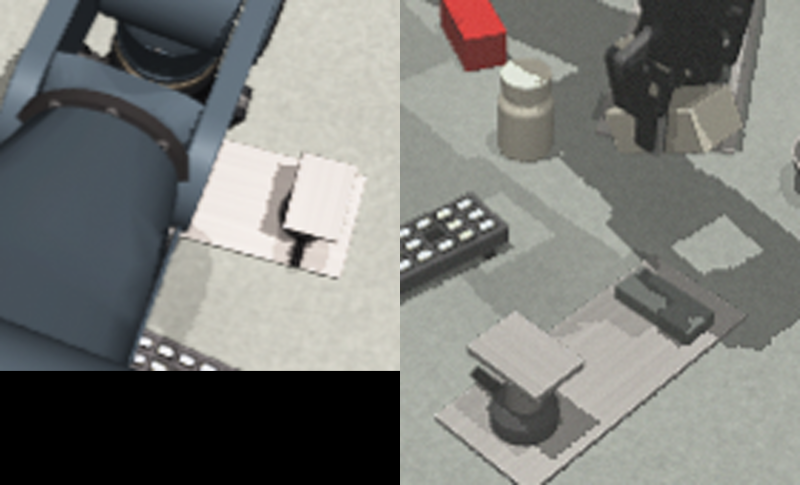

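{"op": "jog_arm", "data": {"series": [{"slide": [0, 0, 35], "spin": 0, "grip": -1}, {"slide": [0, 0, 35], "spin": 0, "grip": -1}, {"slide": [0, 1, 30], "spin": 0, "grip": -1}, {"slide": [0, 0, 20], "spin": 0, "grip": -1}, {"slide": [0, 0, 10], "spin": 0, "grip": -1}], "force": 20}}

```text
t: 5.3
tool_pos: [0.6422, -0.1318, 0.0559]
tool_rot: [[-0.963, 0.271, -0.002], [0.271, 0.963, 0.001], [0.002, 0.0, -1.0]]
force: [-0.2, -0.5, -1.5]
finger_gap: 0.507
```

{"op": "jog_arm", "data": {"series": [{"slide": [0, 0, 4], "spin": 0, "grip": -1}, {"slide": [0, 0, 4], "spin": 0, "grip": -1}, {"slide": [0, 0, 3], "spin": 0, "grip": -1}, {"slide": [0, 0, 2], "spin": 0, "grip": -1}, {"slide": [0, 0, 2], "spin": 0, "grip": -1}]}}

```text
t: 5.92
tool_pos: [0.6431, -0.1325, 0.0425]
tool_rot: [[-0.962, 0.272, 0.001], [0.272, 0.962, -0.0], [-0.001, -0.0, -1.0]]
force: [-0.1, -0.6, -2.1]
finger_gap: 0.512
```

{"op": "jog_arm", "data": {"series": [{"slide": [0, 0, 2], "spin": 0, "grip": -1}, {"slide": [-0.5, 0, 2], "spin": 0, "grip": -1}, {"slide": [-1, 0, 2], "spin": 0, "grip": -1}, {"slide": [-1, 0, 2], "spin": 0, "grip": -1}, {"slide": [-1, 0, 2], "spin": 0, "grip": -1}]}}

```text
t: 6.55
tool_pos: [0.6488, -0.134, 0.0351]
tool_rot: [[-0.962, 0.272, 0.005], [0.272, 0.962, -0.002], [-0.006, -0.0, -1.0]]
force: [1.0, 0.6, 9.5]
finger_gap: 0.509
```

```bash
cat > look.py <<'E'
import sys
from h import *
o=sys.argv[1]
t=get_image('top');s=get_image('scene')
cv2.imwrite(f'pics/{o}_t.png',t);cv2.imwrite(f'pics/{o}_s.png',s)
a=[int(x) for x in sys.argv[2:6]]  # scene x y w h
k=int(sys.argv[6]) if len(sys.argv)>6 else 5
crop(s,*a,k,f'pics/{o}.png')
E
python3 look.py v3 300 230 100 90 6
```

```text
(no output)
```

View pics/v3.png

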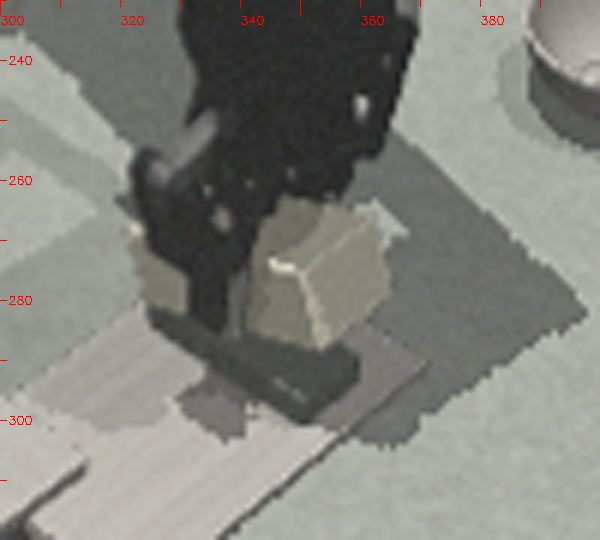

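{"op": "jog_arm", "data": {"series": [{"slide": [0, 0, 2], "spin": 0, "grip": -1}, {"slide": [0, 0, 2], "spin": 0, "grip": -1}, {"slide": [0, 0, 2], "spin": 0, "grip": -1}, {"slide": [0, 0, 2], "spin": 0, "grip": -1}, {"slide": [0, 0, 2], "spin": 0, "grip": -1}]}}

```text
t: 7.28
tool_pos: [0.6519, -0.1353, 0.0265]
tool_rot: [[-0.962, 0.272, 0.012], [0.272, 0.962, -0.004], [-0.013, -0.001, -1.0]]
force: [3.9, -0.3, 11.2]
finger_gap: 0.509
```

```bash
python3 look.py v4 300 230 100 90 6
```

```text
(no output)
```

View pics/v4.png

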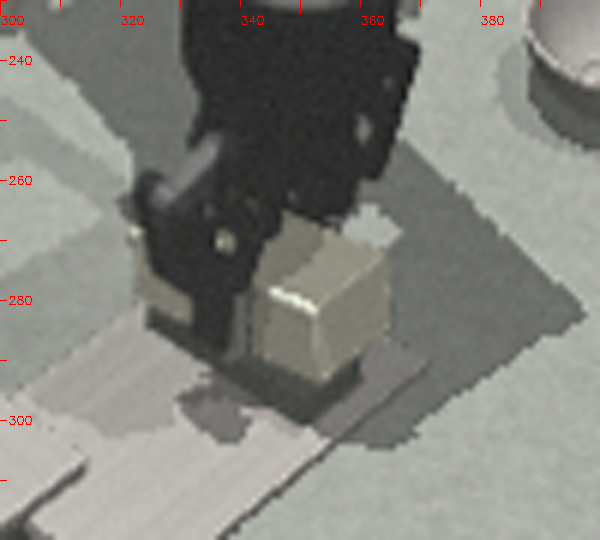

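{"op": "jog_arm", "data": {"series": [{"slide": [0.5, 0, 2], "spin": 0, "grip": -1}, {"slide": [0.5, 0, 2], "spin": 0, "grip": -1}, {"slide": [0.5, 0, 1.5], "spin": 0, "grip": -1}, {"slide": [0.5, 0, 1.5], "spin": 0, "grip": -1}, {"slide": [0, 0, 0], "spin": 0, "grip": -1}]}}

```text
t: 8.0
tool_pos: [0.6523, -0.1358, 0.0204]
tool_rot: [[-0.962, 0.272, 0.018], [0.272, 0.962, -0.006], [-0.019, -0.001, -1.0]]
force: [6.0, -1.3, 11.6]
finger_gap: 0.509
```

```bash
python3 look.py v5 300 230 100 90 6
```

```text
(no output)
```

View pics/v5.png

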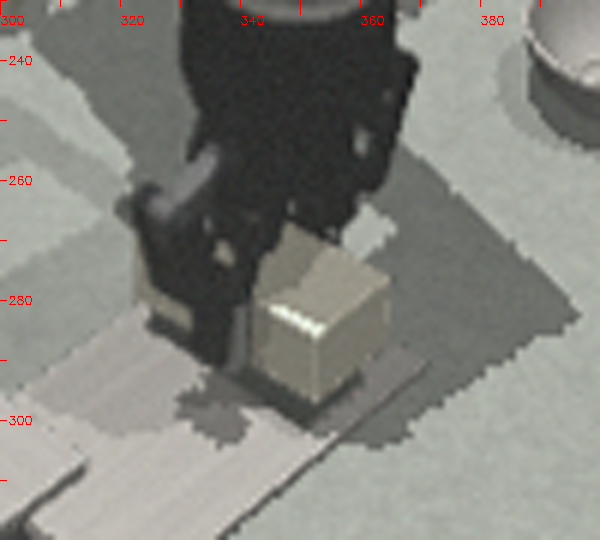

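{"op": "jog_arm", "data": {"series": [{"slide": [0, 0, 1], "spin": 0, "grip": -1}, {"slide": [0, 0, 1], "spin": 0, "grip": -1}, {"slide": [0, 0, 1], "spin": 0, "grip": -1}, {"slide": [0, 0, 1], "spin": 0, "grip": -1}, {"slide": [0, 0, 0], "spin": 0, "grip": -1}]}}

```text
t: 8.72
tool_pos: [0.6535, -0.1362, 0.0169]
tool_rot: [[-0.962, 0.272, 0.02], [0.272, 0.962, -0.007], [-0.021, -0.002, -1.0]]
force: [7.4, -1.7, 12.3]
finger_gap: 0.507
```

```bash
python3 look.py v6 300 230 100 90 6
```

```text
(no output)
```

View pics/v6.png

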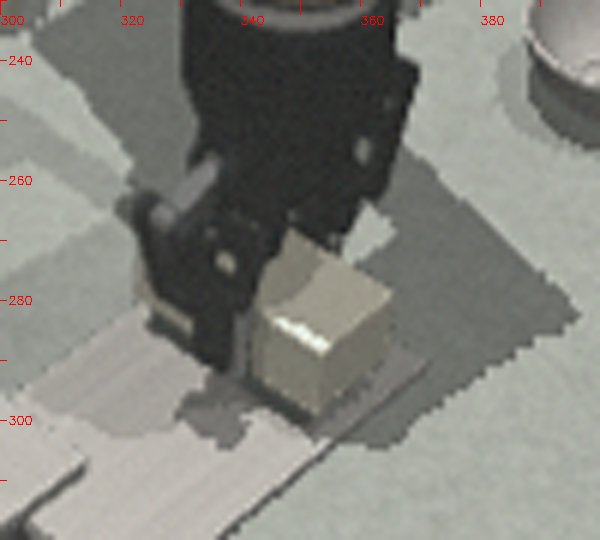

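{"op": "jog_arm", "data": {"series": [{"slide": [0, 0, 1], "spin": 0, "grip": -1}, {"slide": [0, 0, 1], "spin": 0, "grip": -1}, {"slide": [0, 0, 0], "spin": 0, "grip": -1}, {"slide": [0, 0, 0], "spin": 0, "grip": 0.1}, {"slide": [0, 0, 0], "spin": 0, "grip": 0.4}]}}

```text
t: 9.45
tool_pos: [0.644, -0.1326, 0.0092]
tool_rot: [[-0.962, 0.272, -0.001], [0.272, 0.962, 0.0], [0.001, 0.0, -1.0]]
force: [-0.4, -0.7, 0.3]
finger_gap: 0.699
```

```bash
python3 look.py v7 300 230 100 90 6;python3 plan.py .6497 -.1357 .016 164.2 1
```

```text
t 9.55 pos [ 0.6435 -0.1325  0.0085] xang 164.2 F [ 0.3 -0.1 -0.1] gap 0.7 d [ 0.0062 -0.0032  0.0075] da -0.0
slide [-6.8, -1.4, -7.5] spin 0.0
```

View pics/v7.png

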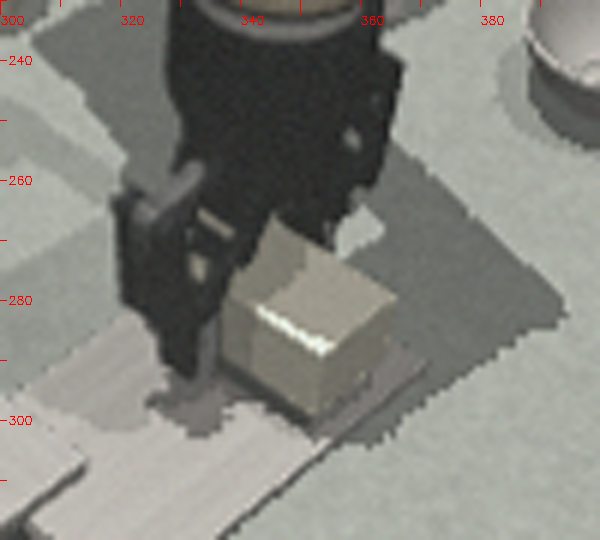

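{"op": "jog_arm", "data": {"series": [{"slide": [0, 0, -20], "spin": 0, "grip": 0.5}, {"slide": [0, 0, -40], "spin": 0, "grip": 0.4}, {"slide": [0, 0, -45], "spin": 0, "grip": 0.4}, {"slide": [0, 0, -45], "spin": 0, "grip": 0.4}, {"slide": [0, 0, -35], "spin": 0, "grip": 0.4}]}}

```text
t: 10.18
tool_pos: [0.6449, -0.133, 0.1977]
tool_rot: [[-0.962, 0.272, 0.003], [0.272, 0.962, -0.001], [-0.003, -0.0, -1.0]]
force: [0.7, -0.3, -0.2]
finger_gap: 0.696
```

```bash
python3 plan.py .5220 .1805 .19 196 10
```

```text
t 10.18 pos [ 0.6449 -0.133   0.1977] xang 164.2 F [ 0.7 -0.3 -0.2] gap 0.696 d [-0.1229  0.3135 -0.0077] da 31.8
slide [20.3, 26.8, 0.8] spin -3.2
slide [18.8, 27.9, 0.8] spin -3.2
slide [17.2, 28.9, 0.8] spin -3.2
slide [15.6, 29.8, 0.8] spin -3.2
slide [13.9, 30.6, 0.8] spin -3.2
slide [12.2, 31.4, 0.8] spin -3.2
slide [10.5, 32.0, 0.8] spin -3.2
slide [8.7, 32.5, 0.8] spin -3.2
slide [6.9, 33.0, 0.8] spin -3.2
slide [5.0, 33.3, 0.8] spin -3.2
```

{"op": "jog_arm", "data": {"series": [{"slide": [20, 27, 1], "spin": -3.2, "grip": 0.4}, {"slide": [19, 28, 1], "spin": -3.2, "grip": 0.4}, {"slide": [17, 29, 1], "spin": -3.2, "grip": 0.4}, {"slide": [16, 30, 1], "spin": -3.2, "grip": 0.4}, {"slide": [14, 31, 1], "spin": -3.2, "grip": 0.4}]}}

```text
t: 10.8
tool_pos: [0.5824, 0.0256, 0.1903]
tool_rot: [[-1.0, -0.006, 0.001], [-0.006, 1.0, -0.0], [-0.001, -0.0, -1.0]]
force: [0.7, 0.6, -0.1]
finger_gap: 0.7
```

{"op": "jog_arm", "data": {"series": [{"slide": [12, 31, 1], "spin": -3.2, "grip": 0.4}, {"slide": [10, 32, 1], "spin": -3.2, "grip": 0.4}, {"slide": [9, 33, 1], "spin": -3.2, "grip": 0.4}, {"slide": [7, 33, 0], "spin": -3.2, "grip": 0.4}, {"slide": [5, 33, 0], "spin": -3.2, "grip": 0.4}]}}

```text
t: 11.42
tool_pos: [0.5208, 0.182, 0.1873]
tool_rot: [[-0.96, -0.281, 0.001], [-0.281, 0.96, 0.0], [-0.001, -0.0, -1.0]]
force: [0.9, 0.8, -0.7]
finger_gap: 0.698
```

```bash
python3 plan.py .5220 .1805 .05 196 5;  python3 look.py v8 250 250 130 100 6; python3 - <<'E'
from h import *
crop('pics/v8_s.png',310,130,80,100,6,'pics/v8b.png')
crop('pics/v8_t.png',290,120,120,70,6,'pics/v8c.png')
E
```

```text
t 11.43 pos [0.5208 0.182  0.1873] xang -163.7 F [ 0.9  0.8 -0.7] gap 0.698 d [ 0.0012 -0.0015 -0.1373] da -0.3
slide [-0.1, -0.4, 27.5] spin 0.1
slide [-0.1, -0.4, 27.5] spin 0.1
slide [-0.1, -0.4, 27.5] spin 0.1
slide [-0.1, -0.4, 27.5] spin 0.1
slide [-0.1, -0.4, 27.5] spin 0.1
```

View pics/v8.png

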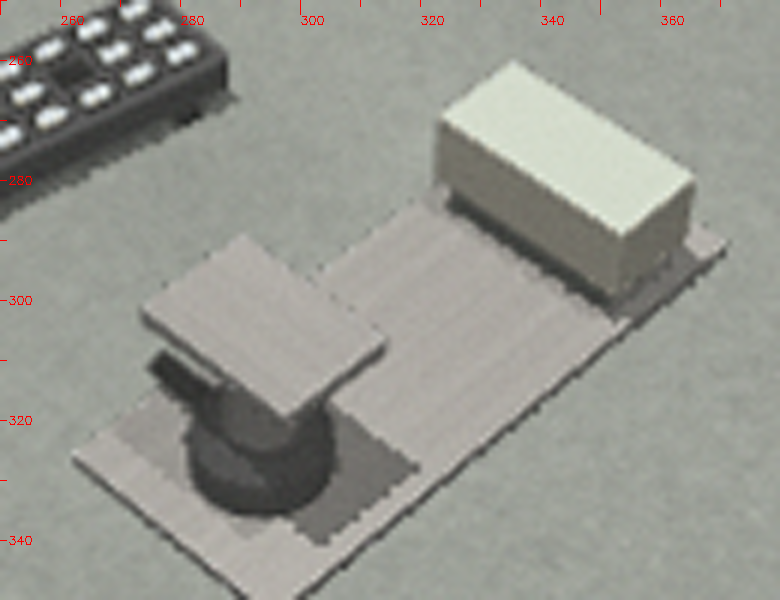

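View pics/v8b.png

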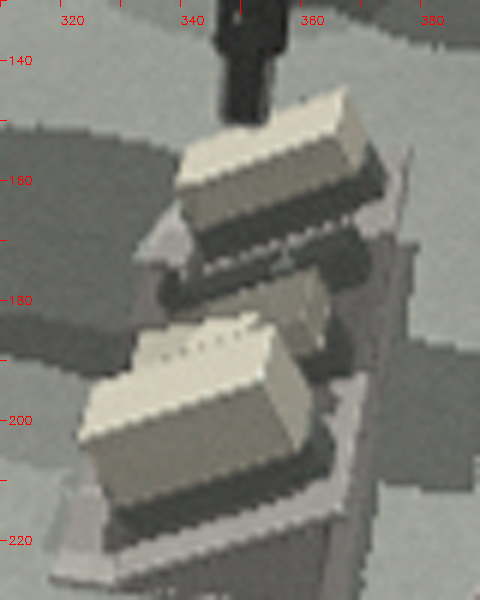

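View pics/v8c.png

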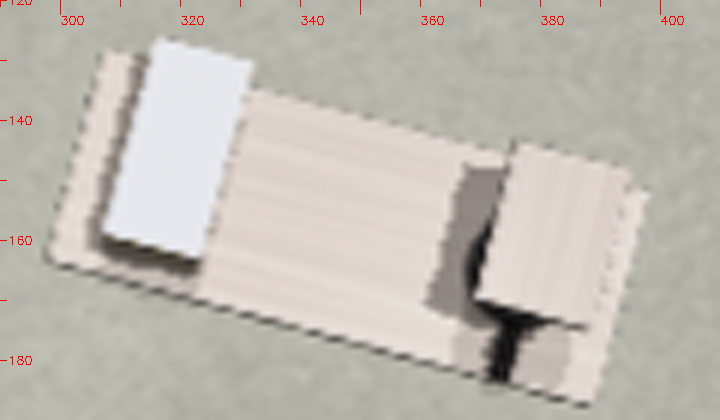

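```bash
python3 - <<'E'
from h import *
from fit import pose,LS
off={'top':np.array([-.4687,.0873]),'scene':np.array([-.4991,.6614])}
yaw=-.2757; mid=[.6279,-.2127]
o={'scene':[(335.8,260.3),(365.5,279.7),(354.2,289.5),(323,269.5)],'top':[(316.3,126.3),(332.2,130.5),(323.7,163),(307.2,158.8)]}
L={'scene':[(-45,22),(45,22),(45,-22),(-45,-22)],'top':[(45,22),(45,-22),(-45,-22),(-45,22)]}
def f(q):
    # q: cx,cy (m, world), dyaw, ztop
    return np.concatenate([(proj(n,pose([(a,b,q[3]*1000) for a,b in L[n]],q[:3]))-np.array(o[n])+.42+off[n]).ravel() for n in o])
s=LS(f,[.65,-.136,-.276,.054]);print(s.x,np.abs(s.fun).max().round(2), s.fun.reshape(-1,2).round(1).tolist())
d=s.x[:2]-mid;c,si=np.cos(yaw),np.sin(yaw);print('stand frame',d@[c,si]*1000,d@[-si,c]*1000,'dyaw deg',np.degrees(s.x[2]-yaw))
# S1 & S4 thickness from scene: predicted wire for S1 t=27 vs 20
import fit
q=[.5157,.2203,.2798];cc,ss=np.cos(np.pi/6),.5
for t in (20,27):
  P=[(45*a*cc-t*k*ss,120+22*b,55+45*a*ss+t*k*cc) for a,b,k in [(1,1,1),(1,-1,1),(-1,-1,1),(1,-1,0),(-1,-1,0)]]
  print(t,((proj('scene',pose(P,q))+.42+off['scene']-[310,130])*6).round(0).tolist())
E
```

```text
[ 0.65123486 -0.1356937  -0.27527093  0.05281445] 0.77 [[-0.4, 0.0], [0.8, -0.1], [-0.5, 0.2], [-0.2, 0.0], [-0.3, -0.4], [0.4, -0.3], [-0.1, 0.3], [-0.2, 0.1]]
stand frame 1.4909141724125523 80.45037417416232 dyaw deg 0.02458362159970042
20 [[351.0, 99.0], [342.0, 142.0], [177.0, 202.0], [359.0, 176.0], [195.0, 234.0]]
27 [[345.0, 88.0], [336.0, 131.0], [171.0, 191.0], [359.0, 176.0], [195.0, 234.0]]
```

The 34 spacer lies flat on the seat, at stand (1.5, 80.5) mm. The visual pillar height of 55.6 mm is too close to the 54/61 boundary, so I'll touch the spacer top and the pillar top with shut fingers.

```bash
python3 plan.py .6512 -.1357 .12 196 7
```

```text
t 11.53 pos [0.5195 0.1836 0.1872] xang -163.5 F [ 0.7 -0.1 -1.5] gap 0.703 d [ 0.1317 -0.3193 -0.0672] da -0.5
slide [-5.1, -49.1, 9.6] spin 0.1
slide [-5.2, -49.1, 9.6] spin 0.1
slide [-5.2, -49.1, 9.6] spin 0.1
slide [-5.3, -49.1, 9.6] spin 0.1
slide [-5.3, -49.0, 9.6] spin 0.1
slide [-5.4, -49.0, 9.6] spin 0.1
slide [-5.5, -49.0, 9.6] spin 0.1
```

{"op": "jog_arm", "data": {"series": [{"slide": [-5, -49, 0], "spin": 0, "grip": -1}, {"slide": [-5, -49, 0], "spin": 0, "grip": -1}, {"slide": [-5, -49, 0], "spin": 0, "grip": -1}, {"slide": [-5, -49, 5], "spin": 0, "grip": -1}, {"slide": [-5, -49, 15], "spin": 0, "grip": -1}]}}

```text
t: 12.15
tool_pos: [0.6152, -0.05, 0.1678]
tool_rot: [[-0.96, -0.279, 0.003], [-0.279, 0.96, -0.001], [-0.003, -0.002, -1.0]]
force: [-0.1, 0.6, -0.9]
finger_gap: -0.0
```

{"op": "jog_arm", "data": {"series": [{"slide": [-6, -49, 30], "spin": 0, "grip": -1}, {"slide": [-6, -49, 35], "spin": 0, "grip": -1}, {"slide": [0, 0, 25], "spin": 0, "grip": -1}, {"slide": [0, 0, 10], "spin": 0, "grip": -1}, {"slide": [0, 0, 4], "spin": 0, "grip": -1}]}}

```text
t: 12.78
tool_pos: [0.6525, -0.1379, 0.0624]
tool_rot: [[-0.96, -0.28, -0.0], [-0.28, 0.96, 0.0], [0.0, 0.0, -1.0]]
force: [-0.4, 0.1, 0.4]
finger_gap: 0.001
```

{"op": "jog_arm", "data": {"series": [{"slide": [0, 0, 3], "spin": 0, "grip": -1}, {"slide": [0, 0, 3], "spin": 0, "grip": -1}, {"slide": [0, 0, 2], "spin": 0, "grip": -1}, {"slide": [0, 0, 2], "spin": 0, "grip": -1}, {"slide": [0, 0, 2], "spin": 0, "grip": -1}]}}

```text
t: 13.4
tool_pos: [0.6531, -0.1378, 0.054]
tool_rot: [[-0.96, -0.28, 0.001], [-0.28, 0.96, -0.0], [-0.001, -0.0, -1.0]]
force: [-6.6, 2.5, 25.6]
finger_gap: 0.001
```

{"op": "jog_arm", "data": {"series": [{"slide": [0, 0, -30], "spin": 0, "grip": -1}, {"slide": [26, -40, -20], "spin": 0, "grip": -1}, {"slide": [31, -47, 0], "spin": 0, "grip": -1}, {"slide": [31, -46, 0], "spin": 0, "grip": -1}, {"slide": [0, 0, 10], "spin": 0, "grip": -1}]}}

```text
t: 14.02
tool_pos: [0.6052, -0.2955, 0.0915]
tool_rot: [[-0.962, -0.274, 0.003], [-0.274, 0.962, -0.004], [-0.002, -0.004, -1.0]]
force: [0.4, -0.2, -0.1]
finger_gap: 0.003
```

{"op": "jog_arm", "data": {"series": [{"slide": [0, 0, 4], "spin": 0, "grip": -1}, {"slide": [0, 0, 4], "spin": 0, "grip": -1}, {"slide": [0, 0, 2], "spin": 0, "grip": -1}, {"slide": [0, 0, 1], "spin": 0, "grip": -1}, {"slide": [0, 0, 1], "spin": 0, "grip": -1}]}}

```text
t: 14.65
tool_pos: [0.6058, -0.2899, 0.0785]
tool_rot: [[-0.96, -0.28, 0.0], [-0.28, 0.96, -0.0], [-0.0, -0.0, -1.0]]
force: [-0.4, 0.5, -0.2]
finger_gap: -0.003
```

{"op": "jog_arm", "data": {"series": [{"slide": [0, 0, 1], "spin": 0, "grip": -1}, {"slide": [0, 0, 1], "spin": 0, "grip": -1}, {"slide": [0, 0, 0.5], "spin": 0, "grip": -1}, {"slide": [0, 0, 0.5], "spin": 0, "grip": -1}, {"slide": [0, 0, 0], "spin": 0, "grip": -1}]}}

```text
t: 15.28
tool_pos: [0.6057, -0.2901, 0.0778]
tool_rot: [[-0.96, -0.28, 0.001], [-0.28, 0.96, -0.0], [-0.001, -0.0, -1.0]]
force: [-2.2, 1.7, 11.1]
finger_gap: -0.005
```

```bash
python3 - <<'E'
from h import *
Z=[];
for i in range(12):
    get_image('top'); s=get_state(); Z.append((s['tool_pos'][2]*1000,s['force'][2]))
Z=np.array(Z);print(Z.round(2).tolist(),Z.mean(0),Z.std(0),s['t'])
E
```

```text
[[77.79, 11.01], [77.75, 11.13], [77.77, 10.27], [77.76, 11.11], [77.75, 10.5], [77.75, 11.16], [77.76, 10.98], [77.76, 10.67], [77.75, 10.68], [77.76, 11.02], [77.76, 10.39], [77.76, 11.66]] [77.75975102 10.8829835 ] [0.00990294 0.37662304] 15.875
```

{"op": "jog_arm", "data": {"series": [{"slide": [0, 0, -40], "spin": 0, "grip": 0.4}, {"slide": [0, 0, -50], "spin": 0, "grip": 0.4}, {"slide": [-2, 45, -25], "spin": 0, "grip": 0.4}, {"slide": [-5, 52, 0], "spin": 0, "grip": 0.4}, {"slide": [-5, 52, 0], "spin": 0, "grip": 0.4}]}}

```text
t: 16.5
tool_pos: [0.5751, -0.1429, 0.1911]
tool_rot: [[-0.96, -0.279, 0.002], [-0.279, 0.96, -0.001], [-0.001, -0.001, -1.0]]
force: [1.2, 0.4, -0.5]
finger_gap: 0.703
```

```bash
python3 plan.py .4761 .3338 .18 196.1 10
```

```text
t 16.5 pos [ 0.5751 -0.1429  0.1911] xang -163.8 F [ 1.2  0.4 -0.5] gap 0.703 d [-0.099   0.4767 -0.0111] da -0.1
slide [-3.8, 48.5, 1.1] spin 0.0
slide [-3.8, 48.5, 1.1] spin 0.0
slide [-3.8, 48.5, 1.1] spin 0.0
slide [-3.8, 48.5, 1.1] spin 0.0
slide [-3.7, 48.5, 1.1] spin 0.0
slide [-3.7, 48.5, 1.1] spin 0.0
slide [-3.7, 48.5, 1.1] spin 0.0
slide [-3.7, 48.5, 1.1] spin 0.0
slide [-3.7, 48.5, 1.1] spin 0.0
slide [-3.7, 48.5, 1.1] spin 0.0
```

{"op": "jog_arm", "data": {"series": [{"slide": [-4, 48, 0], "spin": 0, "grip": 0.4}, {"slide": [-4, 48, 0], "spin": 0, "grip": 0.4}, {"slide": [-4, 48, 0], "spin": 0, "grip": 0.4}, {"slide": [-4, 48, 0], "spin": 0, "grip": 0.4}, {"slide": [-4, 48, 0], "spin": 0, "grip": 0.4}]}}

```text
t: 17.12
tool_pos: [0.5271, 0.0935, 0.1905]
tool_rot: [[-0.96, -0.279, 0.001], [-0.279, 0.96, -0.0], [-0.001, -0.0, -1.0]]
force: [0.6, 0.7, -0.9]
finger_gap: 0.696
```

{"op": "jog_arm", "data": {"series": [{"slide": [-4, 48, 0], "spin": 0, "grip": 0.4}, {"slide": [-4, 48, 0], "spin": 0, "grip": 0.4}, {"slide": [-4, 48, 0], "spin": 0, "grip": 0.4}, {"slide": [-4, 45, 0], "spin": 0, "grip": 0.4}, {"slide": [-3, 40, 0], "spin": 0, "grip": 0.4}]}}

```text
t: 17.75
tool_pos: [0.4812, 0.319, 0.1905]
tool_rot: [[-0.96, -0.28, 0.001], [-0.28, 0.96, 0.0], [-0.001, 0.0, -1.0]]
force: [0.3, -0.4, -0.2]
finger_gap: 0.7
```

```bash
python3 plan.py .4761 .3338 .05 196.1 5
```

```text
t 17.75 pos [0.4812 0.319  0.1905] xang -163.7 F [ 0.3 -0.4 -0.2] gap 0.7 d [-0.0051  0.0148 -0.1405] da -0.2
slide [0.2, 3.1, 28.1] spin 0.0
slide [0.2, 3.1, 28.1] spin 0.0
slide [0.2, 3.1, 28.1] spin 0.0
slide [0.2, 3.1, 28.1] spin 0.0
slide [0.2, 3.1, 28.1] spin 0.0
```

{"op": "jog_arm", "data": {"series": [{"slide": [0, 5, 20], "spin": 0, "grip": 0.4}, {"slide": [0, 5, 30], "spin": 0, "grip": 0.4}, {"slide": [0, 2, 25], "spin": 0, "grip": 0.4}, {"slide": [0, 0, 10], "spin": 0, "grip": 0.4}, {"slide": [0, 0, 0], "spin": 0, "grip": 0.4}]}}

```text
t: 18.38
tool_pos: [0.4781, 0.3286, 0.105]
tool_rot: [[-0.96, -0.279, -0.001], [-0.279, 0.96, -0.0], [0.001, -0.0, -1.0]]
force: [0.6, 0.3, -0.2]
finger_gap: 0.701
```

```bash
python3 plan.py .4761 .3338 .05 196.1 5; python3 look.py v9 310 110 80 100 6
```

```text
t 18.38 pos [0.4781 0.3286 0.105 ] xang -163.8 F [ 0.6  0.3 -0.2] gap 0.701 d [-0.002   0.0052 -0.055 ] da -0.1
slide [0.1, 1.1, 11.0] spin 0.0
slide [0.1, 1.1, 11.0] spin 0.0
slide [0.1, 1.1, 11.0] spin 0.0
slide [0.1, 1.1, 11.0] spin 0.0
slide [0.1, 1.1, 11.0] spin 0.0
```

View pics/v9.png

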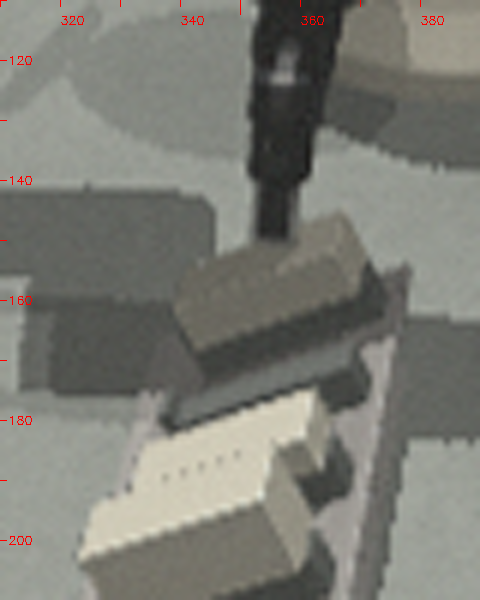

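{"op": "jog_arm", "data": {"series": [{"slide": [0, 3, 15], "spin": 0, "grip": 0.4}, {"slide": [0, 2, 15], "spin": 0, "grip": 0.4}, {"slide": [0, 0, 12], "spin": 0, "grip": 0.4}, {"slide": [0, 0, 8], "spin": 0, "grip": 0.4}, {"slide": [0, 0, 4], "spin": 0, "grip": 0.4}], "force": 30}}

```text
t: 19.1
tool_pos: [0.4766, 0.3335, 0.0504]
tool_rot: [[-0.96, -0.28, -0.001], [-0.28, 0.96, -0.0], [0.001, -0.0, -1.0]]
force: [-0.2, -0.6, 0.6]
finger_gap: 0.699
```

{"op": "jog_arm", "data": {"series": [{"slide": [0, 0, 0], "spin": 0, "grip": -1}, {"slide": [0, 0, 0], "spin": 0, "grip": -1}, {"slide": [0, 0, 0], "spin": 0, "grip": -1}, {"slide": [0, 0, -15], "spin": 0, "grip": -1}, {"slide": [0, 0, -35], "spin": 0, "grip": -1}]}}

```text
t: 19.73
tool_pos: [0.4758, 0.3331, 0.1012]
tool_rot: [[-0.96, -0.28, -0.003], [-0.28, 0.96, -0.001], [0.003, -0.001, -1.0]]
force: [0.7, 0.3, -1.4]
finger_gap: 0.509
```

{"op": "jog_arm", "data": {"series": [{"slide": [0, 0, -40], "spin": 0, "grip": -1}, {"slide": [0, 0, -40], "spin": 0, "grip": -1}, {"slide": [0, -30, -15], "spin": 0, "grip": -1}, {"slide": [-1, -45, 0], "spin": 2, "grip": -1}, {"slide": [-3, -45, 0], "spin": 3, "grip": -1}]}}

```text
t: 20.35
tool_pos: [0.513, 0.2182, 0.198]
tool_rot: [[-0.981, -0.195, 0.002], [-0.195, 0.981, 0.0], [-0.002, -0.0, -1.0]]
force: [1.0, -0.3, -1.4]
finger_gap: 0.511
```

```bash
python3 plan.py .6410 -.1333 .19 164.2 8
```

```text
t 20.35 pos [0.513  0.2182 0.198 ] xang -168.8 F [ 1.  -0.3 -1.4] gap 0.511 d [ 0.128  -0.3515 -0.008 ] da -27.0
slide [-7.1, -46.2, 1.0] spin 3.4
slide [-9.9, -45.7, 1.0] spin 3.4
slide [-12.5, -45.1, 1.0] spin 3.4
slide [-15.2, -44.2, 1.0] spin 3.4
slide [-17.7, -43.3, 1.0] spin 3.4
slide [-20.3, -42.1, 1.0] spin 3.4
slide [-22.7, -40.9, 1.0] spin 3.4
slide [-25.1, -39.5, 1.0] spin 3.4
```

{"op": "jog_arm", "data": {"series": [{"slide": [-7, -46, 1], "spin": 3.4, "grip": -1}, {"slide": [-10, -46, 1], "spin": 3.4, "grip": -1}, {"slide": [-13, -45, 1], "spin": 3.4, "grip": -1}, {"slide": [-15, -44, 1], "spin": 3.4, "grip": -1}, {"slide": [-18, -43, 1], "spin": 3.4, "grip": -1}]}}

```text
t: 20.98
tool_pos: [0.5935, -0.0017, 0.1925]
tool_rot: [[-0.995, 0.102, 0.001], [0.102, 0.995, -0.0], [-0.001, 0.0, -1.0]]
force: [0.9, 0.3, -1.8]
finger_gap: 0.51
```

{"op": "jog_arm", "data": {"series": [{"slide": [-20, -42, 1], "spin": 3.4, "grip": -1}, {"slide": [-23, -38, 1], "spin": 3.4, "grip": -1}, {"slide": [-22, -30, 1], "spin": 3.4, "grip": -1}, {"slide": [0, 0, 20], "spin": 0, "grip": -1}, {"slide": [0, 0, 0], "spin": 0, "grip": -1}]}}

```text
t: 21.6
tool_pos: [0.6389, -0.1192, 0.1675]
tool_rot: [[-0.961, 0.276, -0.004], [0.276, 0.961, 0.001], [0.004, 0.0, -1.0]]
force: [-0.3, 0.1, -0.9]
finger_gap: 0.508
```

```bash
python3 plan.py .6410 -.1333 .08 164.2 5
```

```text
t 21.6 pos [ 0.6389 -0.1192  0.1675] xang 164.0 F [-0.3  0.1 -0.9] gap 0.508 d [ 0.0021 -0.0141 -0.0875] da 0.2
slide [-1.2, -2.6, 17.5] spin -0.0
slide [-1.2, -2.6, 17.5] spin -0.0
slide [-1.2, -2.6, 17.5] spin -0.0
slide [-1.2, -2.6, 17.5] spin -0.0
slide [-1.2, -2.6, 17.5] spin -0.0
```

{"op": "jog_arm", "data": {"series": [{"slide": [-3, -7, 25], "spin": 0, "grip": -1}, {"slide": [-3, -6, 25], "spin": 0, "grip": -1}, {"slide": [0, 0, 20], "spin": 0, "grip": -1}, {"slide": [0, 0, 15], "spin": 0, "grip": -1}, {"slide": [0, 0, 0], "spin": 0, "grip": -1}], "force": 20}}

```text
t: 22.22
tool_pos: [0.6418, -0.1325, 0.0823]
tool_rot: [[-0.962, 0.274, -0.003], [0.274, 0.962, 0.001], [0.003, 0.0, -1.0]]
force: [0.0, 0.2, -1.7]
finger_gap: 0.513
```

```bash
python3 plan.py .6410 -.1333 .072 164.2 1; python3 look.py v10 300 220 100 90 6
```

```text
t 22.23 pos [ 0.6418 -0.1325  0.0823] xang 164.1 F [ 0.   0.2 -1.7] gap 0.513 d [-0.0008 -0.0008 -0.0103] da 0.1
slide [0.6, -1.0, 10.3] spin -0.1
```

View pics/v10.png

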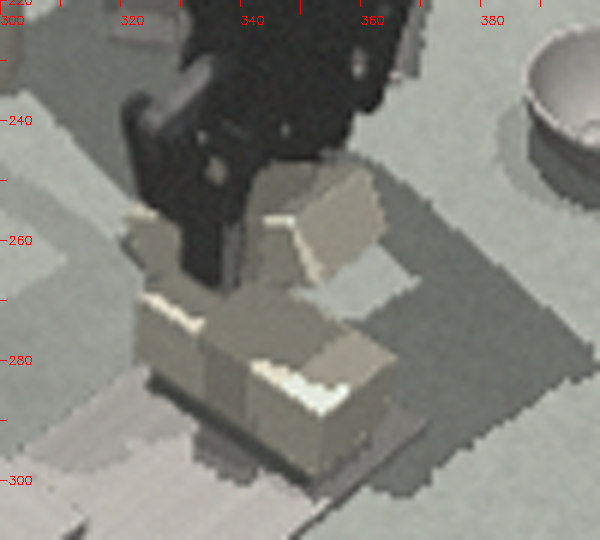

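{"op": "jog_arm", "data": {"series": [{"slide": [0.5, -1, 5], "spin": 0, "grip": -1}, {"slide": [0, 0, 4], "spin": 0, "grip": -1}, {"slide": [-1, 0, 2], "spin": 0, "grip": -1}, {"slide": [-2, 0, 2], "spin": 0, "grip": -1}, {"slide": [-2, 0, 2], "spin": 0, "grip": -1}]}}

```text
t: 22.95
tool_pos: [0.646, -0.1352, 0.0691]
tool_rot: [[-0.961, 0.275, -0.002], [0.275, 0.961, 0.001], [0.002, 0.0, -1.0]]
force: [-2.5, -0.3, 4.5]
finger_gap: 0.508
```

{"op": "jog_arm", "data": {"series": [{"slide": [-1.5, 0, 2], "spin": 0, "grip": -1}, {"slide": [-1.5, 0, 2], "spin": 0, "grip": -1}, {"slide": [-1, 0, 2], "spin": 0, "grip": -1}, {"slide": [0, 0, 0], "spin": 0, "grip": -1}, {"slide": [0, 0, 0], "spin": 0, "grip": -1}]}}

```text
t: 23.58
tool_pos: [0.6509, -0.1367, 0.0633]
tool_rot: [[-0.961, 0.275, 0.001], [0.275, 0.961, -0.0], [-0.001, 0.0, -1.0]]
force: [-1.2, 0.7, 6.5]
finger_gap: 0.511
```

```bash
python3 look.py v11 300 220 100 90 6
```

```text
(no output)
```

View pics/v11.png

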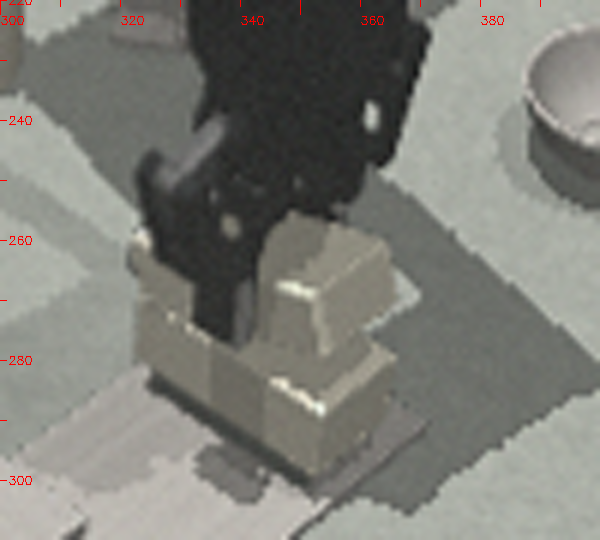

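{"op": "jog_arm", "data": {"series": [{"slide": [-0.8, 0, 2], "spin": 0, "grip": -1}, {"slide": [-0.8, 0, 2], "spin": 0, "grip": -1}, {"slide": [-0.7, 0, 2], "spin": 0, "grip": -1}, {"slide": [-0.7, 0, 2], "spin": 0, "grip": -1}, {"slide": [0, 0, 2], "spin": 0, "grip": -1}]}}

```text
t: 24.3
tool_pos: [0.6556, -0.1381, 0.0541]
tool_rot: [[-0.961, 0.275, 0.005], [0.275, 0.961, -0.001], [-0.005, -0.0, -1.0]]
force: [1.6, 0.8, 7.0]
finger_gap: 0.514
```

```bash
python3 look.py v12 300 220 100 90 6
```

```text
(no output)
```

View pics/v12.png

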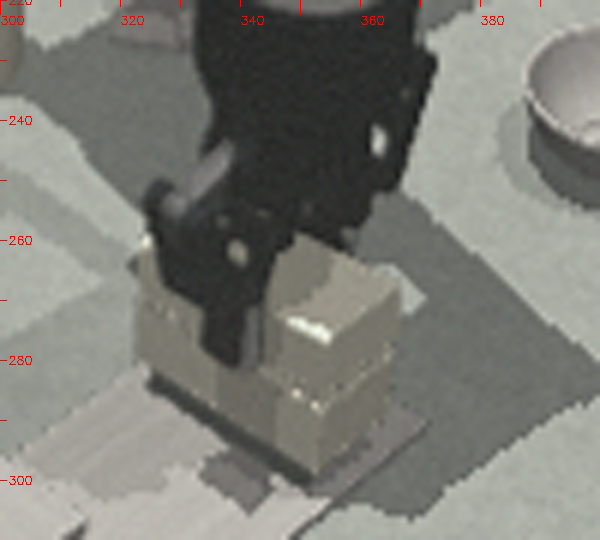

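{"op": "jog_arm", "data": {"series": [{"slide": [0.5, 0, 1.5], "spin": 0, "grip": -1}, {"slide": [0.5, 0, 1.5], "spin": 0, "grip": -1}, {"slide": [0.5, 0, 1.5], "spin": 0, "grip": -1}, {"slide": [0.5, 0, 1], "spin": 0, "grip": -1}, {"slide": [0, 0, 0], "spin": 0, "grip": -1}]}}

```text
t: 25.02
tool_pos: [0.6569, -0.1384, 0.0519]
tool_rot: [[-0.961, 0.275, 0.012], [0.275, 0.961, -0.004], [-0.013, -0.0, -1.0]]
force: [2.2, 0.7, 16.8]
finger_gap: 0.505
```

```bash
python3 look.py v13 300 220 100 90 6
```

```text
(no output)
```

View pics/v13.png

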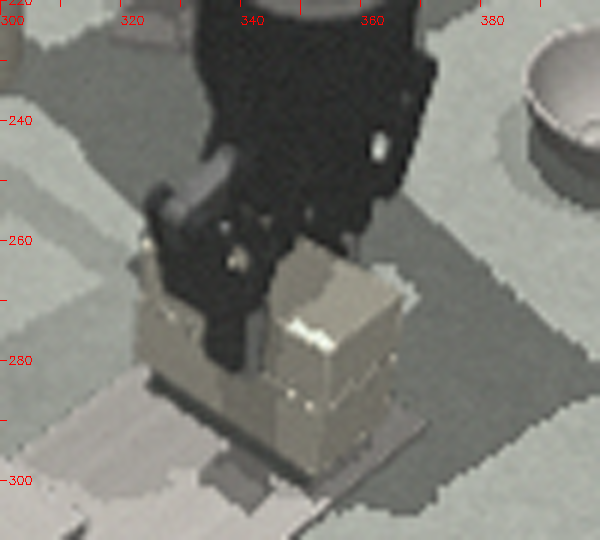

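{"op": "jog_arm", "data": {"series": [{"slide": [0, 0, -2], "spin": 0, "grip": -1}, {"slide": [1.5, 0, 0], "spin": 0, "grip": -1}, {"slide": [1.5, 0, 0], "spin": 0, "grip": -1}, {"slide": [1, 0, 0], "spin": 0, "grip": -1}, {"slide": [0, 0, 0], "spin": 0, "grip": -1}]}}

```text
t: 25.75
tool_pos: [0.6537, -0.138, 0.0521]
tool_rot: [[-0.961, 0.276, 0.014], [0.276, 0.961, -0.005], [-0.015, -0.001, -1.0]]
force: [5.3, -1.1, 7.8]
finger_gap: 0.506
```

{"op": "jog_arm", "data": {"series": [{"slide": [0, 0, 0], "spin": 0, "grip": 0.1}, {"slide": [0, 0, 0], "spin": 0, "grip": 0.4}, {"slide": [0, 0, -20], "spin": 0, "grip": 0.4}, {"slide": [0, 0, -40], "spin": 0, "grip": 0.4}, {"slide": [0, 0, -40], "spin": 0, "grip": -1}]}}

```text
t: 26.38
tool_pos: [0.6472, -0.1357, 0.1503]
tool_rot: [[-0.961, 0.275, -0.001], [0.275, 0.961, 0.0], [0.001, -0.0, -1.0]]
force: [0.2, 0.2, -0.5]
finger_gap: 0.503
```

```bash
python3 look.py v14 290 220 110 90 6; python3 plan.py .6512 -.1357 .09 164.2 1
```

```text
t 26.48 pos [ 0.6509 -0.137   0.1551] xang 164.1 F [0.5 0.  0.8] gap 0.323 d [ 0.0003  0.0013 -0.0651] da 0.1
slide [0.1, 1.4, 65.1] spin -0.1
```

View pics/v14.png

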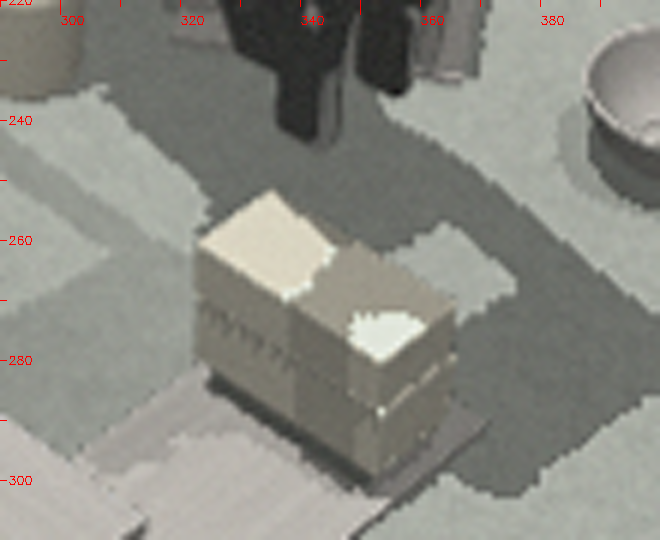

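{"op": "jog_arm", "data": {"series": [{"slide": [0, 1, 30], "spin": 0, "grip": -1}, {"slide": [0, 0, 25], "spin": 0, "grip": -1}, {"slide": [0, 0, 12], "spin": 0, "grip": -1}, {"slide": [0, 0, 3], "spin": 0, "grip": -1}, {"slide": [0, 0, 0], "spin": 0, "grip": -1}]}}

```text
t: 27.1
tool_pos: [0.6467, -0.1344, 0.0811]
tool_rot: [[-0.962, 0.275, -0.003], [0.275, 0.962, 0.001], [0.003, -0.0, -1.0]]
force: [-5.0, 0.6, 11.5]
finger_gap: -0.002
```

{"op": "jog_arm", "data": {"series": [{"slide": [0, 0, 2], "spin": 0, "grip": -1}, {"slide": [0, 0, 2], "spin": 0, "grip": -1}, {"slide": [0, 0, 1], "spin": 0, "grip": -1}, {"slide": [0, 0, 1], "spin": 0, "grip": -1}, {"slide": [0, 0, 0], "spin": 0, "grip": -1}]}}

```text
t: 27.72
tool_pos: [0.6467, -0.1344, 0.0809]
tool_rot: [[-0.962, 0.274, -0.002], [0.274, 0.962, -0.0], [0.002, -0.001, -1.0]]
force: [-13.5, 3.7, 38.1]
finger_gap: -0.001
```

{"op": "jog_arm", "data": {"series": [{"slide": [0, 0, -30], "spin": 0, "grip": -1}, {"slide": [0, 0, -45], "spin": 9, "grip": 1}, {"slide": [0, 0, -20], "spin": 10, "grip": 1}, {"slide": [0, 0, 0], "spin": 10, "grip": 1}, {"slide": [0, 0, 0], "spin": 10, "grip": 1}]}}

```text
t: 28.35
tool_pos: [0.6481, -0.135, 0.1689]
tool_rot: [[-0.569, 0.822, 0.001], [0.822, 0.569, -0.001], [-0.001, 0.001, -1.0]]
force: [-0.1, -0.2, -0.1]
finger_gap: 0.848
```

```bash
python3 plan.py .4363 -.2049 .16 65.4 6
```

```text
t 28.35 pos [ 0.6481 -0.135   0.1689] xang 124.7 F [-0.1 -0.2 -0.1] gap 0.848 d [-0.2118 -0.0699 -0.0089] da -59.3
slide [10.5, -35.7, 1.5] spin 9.9
slide [4.2, -36.9, 1.5] spin 9.9
slide [-2.2, -37.1, 1.5] spin 9.9
slide [-8.5, -36.2, 1.5] spin 9.9
slide [-14.6, -34.2, 1.5] spin 9.9
slide [-20.2, -31.2, 1.5] spin 9.9
```

{"op": "jog_arm", "data": {"series": [{"slide": [10, -36, 1], "spin": 9.9, "grip": 1}, {"slide": [4, -37, 1], "spin": 9.9, "grip": 1}, {"slide": [-2, -37, 1], "spin": 9.9, "grip": 1}, {"slide": [-8, -36, 1], "spin": 9.9, "grip": 1}, {"slide": [-15, -34, 1], "spin": 9.9, "grip": 1}]}}

```text
t: 28.98
tool_pos: [0.4712, -0.195, 0.1633]
tool_rot: [[0.255, 0.967, 0.001], [0.967, -0.255, -0.001], [-0.0, 0.001, -1.0]]
force: [0.2, 0.4, -0.5]
finger_gap: 0.998
```

{"op": "jog_arm", "data": {"series": [{"slide": [-20, -31, 1], "spin": 9.9, "grip": 1}, {"slide": [0, 0, 25], "spin": 0, "grip": 1}, {"slide": [0, 0, 25], "spin": 0, "grip": 1}, {"slide": [0, 0, 20], "spin": 0, "grip": 1}, {"slide": [0, 0, 0], "spin": 0, "grip": 1}]}}

```text
t: 29.6
tool_pos: [0.4365, -0.2059, 0.0911]
tool_rot: [[0.413, 0.911, -0.002], [0.911, -0.413, 0.002], [0.001, -0.003, -1.0]]
force: [0.5, -0.1, 1.2]
finger_gap: 0.996
```

```bash
python3 plan.py .4363 -.2049 .002 65.4 5;  python3 look.py v15 190 180 130 120 5; python3 - <<'E'
from h import *
crop('pics/v15_t.png',280,110,150,150,4,'pics/v15b.png')
crop('pics/v15_s.png',300,230,100,90,6,'pics/v15c.png')
E
```

```text
t 29.6 pos [ 0.4365 -0.2059  0.0911] xang 65.6 F [ 0.5 -0.1  1.2] gap 0.996 d [-0.0002  0.001  -0.0891] da -0.2
slide [0.2, -0.1, 17.8] spin 0.0
slide [0.2, -0.1, 17.8] spin 0.0
slide [0.2, -0.1, 17.8] spin 0.0
slide [0.2, -0.1, 17.8] spin 0.0
slide [0.2, -0.1, 17.8] spin 0.0
```

View pics/v15.png

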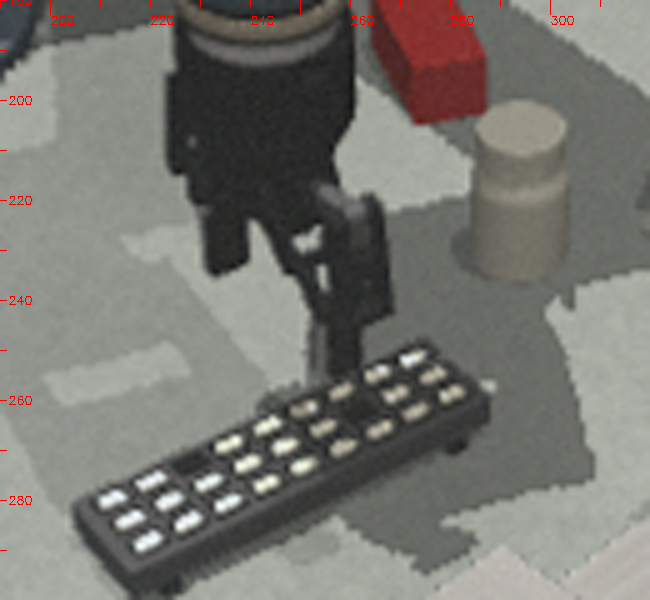

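View pics/v15b.png

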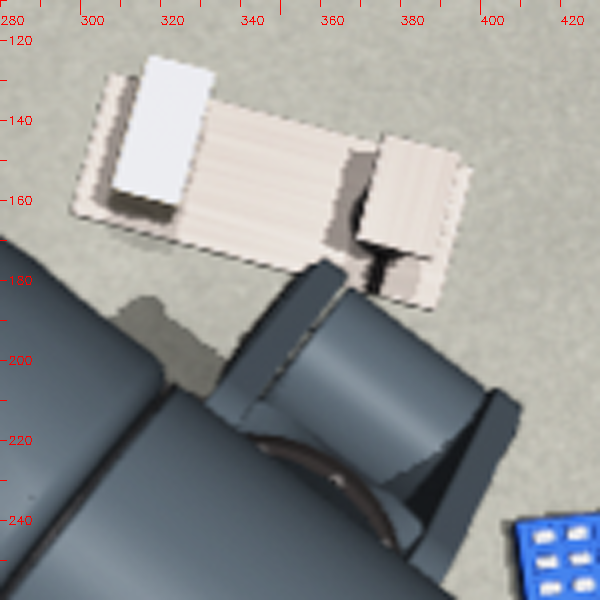

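View pics/v15c.png

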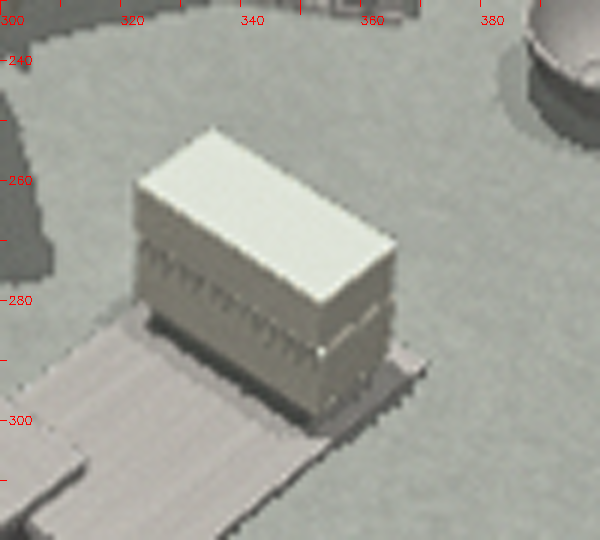

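{"op": "jog_arm", "data": {"series": [{"slide": [0.5, 0, 25], "spin": 0, "grip": 1}, {"slide": [0, 0, 25], "spin": 0, "grip": 1}, {"slide": [0, 0, 20], "spin": 0, "grip": 1}, {"slide": [0, 0, 10], "spin": 0, "grip": 1}, {"slide": [0, 0, 4], "spin": 0, "grip": 1}], "force": 50}}

```text
t: 30.32
tool_pos: [0.4378, -0.2061, 0.0081]
tool_rot: [[0.412, 0.911, 0.001], [0.911, -0.412, -0.001], [-0.0, 0.001, -1.0]]
force: [-0.3, 0.1, 0.7]
finger_gap: 1.0
```

{"op": "jog_arm", "data": {"series": [{"slide": [0, 0, 2], "spin": 0, "grip": 1}, {"slide": [0, 0, 0], "spin": 0, "grip": -1}, {"slide": [0, 0, 0], "spin": 0, "grip": -1}, {"slide": [0, 0, 0], "spin": 0, "grip": -1}, {"slide": [0, 0, 0], "spin": 0, "grip": -1}]}}

```text
t: 30.95
tool_pos: [0.4373, -0.2058, 0.0066]
tool_rot: [[0.413, 0.911, 0.0], [0.911, -0.413, -0.0], [-0.0, 0.0, -1.0]]
force: [-0.6, 1.2, 6.5]
finger_gap: 0.641
```

```bash
python3 plan.py .4363 -.2049 .002 65.4 1;  python3 look.py v16 190 180 130 120 5
```

```text
t 30.95 pos [ 0.4373 -0.2058  0.0066] xang 65.6 F [-0.6  1.2  6.5] gap 0.641 d [-0.001   0.0009 -0.0046] da -0.2
slide [0.4, -1.3, 4.6] spin 0.2
```

View pics/v16.png

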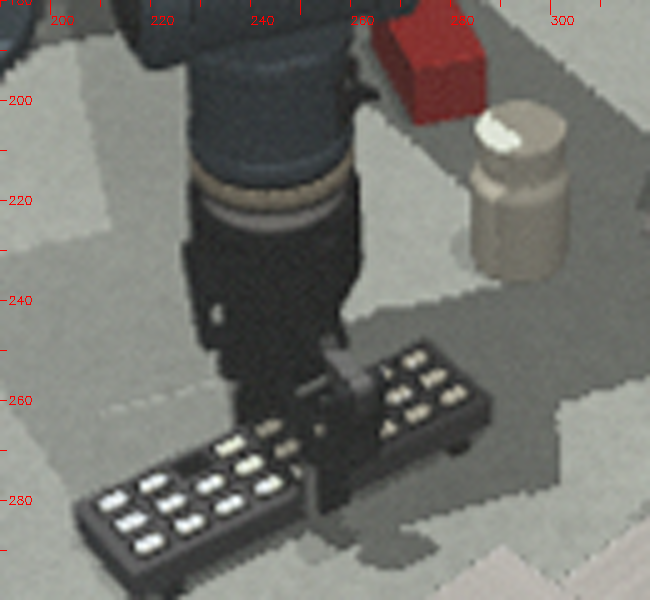

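{"op": "jog_arm", "data": {"series": [{"slide": [0, 0, -5], "spin": 0, "grip": -1}, {"slide": [0, 0, -20], "spin": 0, "grip": -1}, {"slide": [0, 0, -35], "spin": 0, "grip": -1}, {"slide": [0, 0, -40], "spin": 0, "grip": -1}, {"slide": [0, 0, -30], "spin": 0, "grip": -1}], "force": 70}}

```text
t: 31.68
tool_pos: [0.4373, -0.2058, 0.1372]
tool_rot: [[0.412, 0.911, 0.001], [0.911, -0.412, -0.0], [-0.0, 0.001, -1.0]]
force: [0.5, -0.6, -3.0]
finger_gap: 0.636
```

```bash
python3 plan.py .6279 -.2127 .14 74.2 7;  python3 look.py v17 190 150 130 120 5
```

```text
t 31.68 pos [ 0.4373 -0.2058  0.1372] xang 65.6 F [ 0.5 -0.6 -3. ] gap 0.636 d [ 0.1906 -0.0069  0.0028] da 8.6
slide [10.3, 25.2, -0.4] spin -1.2
slide [9.8, 25.4, -0.4] spin -1.2
slide [9.2, 25.6, -0.4] spin -1.2
slide [8.7, 25.8, -0.4] spin -1.2
slide [8.1, 26.0, -0.4] spin -1.2
slide [7.6, 26.2, -0.4] spin -1.2
slide [7.0, 26.3, -0.4] spin -1.2
```

View pics/v17.png

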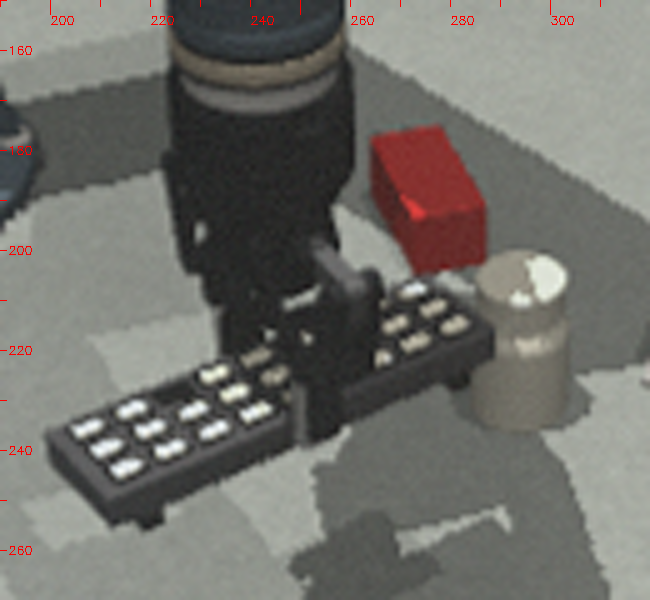

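{"op": "jog_arm", "data": {"series": [{"slide": [5, 12, 0], "spin": -0.8, "grip": -1}, {"slide": [9, 22, 0], "spin": -1, "grip": -1}, {"slide": [9, 24, 0], "spin": -1, "grip": -1}, {"slide": [9, 25, 0], "spin": -1, "grip": -1}, {"slide": [8, 26, 0], "spin": -1.2, "grip": -1}]}}

```text
t: 32.4
tool_pos: [0.554, -0.2094, 0.1332]
tool_rot: [[0.33, 0.944, -0.003], [0.944, -0.33, 0.002], [0.001, -0.004, -1.0]]
force: [0.7, -0.1, -3.0]
finger_gap: 0.637
```

{"op": "jog_arm", "data": {"series": [{"slide": [8, 26, 0], "spin": -1.2, "grip": -1}, {"slide": [7, 22, 0], "spin": -1.2, "grip": -1}, {"slide": [4, 15, 0], "spin": -1.2, "grip": -1}, {"slide": [2, 8, 0], "spin": 0, "grip": -1}, {"slide": [0, 0, 0], "spin": 0, "grip": -1}]}}

```text
t: 33.02
tool_pos: [0.6273, -0.2117, 0.134]
tool_rot: [[0.271, 0.962, -0.002], [0.962, -0.271, 0.001], [0.001, -0.003, -1.0]]
force: [0.2, 0.5, -2.4]
finger_gap: 0.635
```

```bash
python3 plan.py .6279 -.2127 .10 74.2 1;  python3 look.py v18 240 190 160 120 5
```

```text
t 33.02 pos [ 0.6273 -0.2117  0.134 ] xang 74.3 F [ 0.2  0.5 -2.4] gap 0.635 d [ 0.0006 -0.001  -0.034 ] da -0.1
slide [-0.8, 0.8, 34.0] spin 0.1
```

View pics/v18.png

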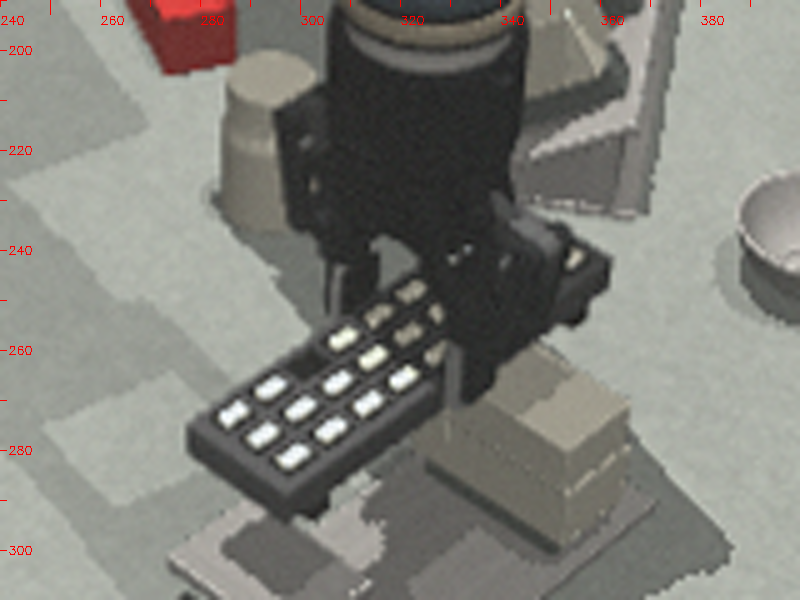

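```bash
python3 - <<'E'
from h import *
from fit import rz,LS
off=np.array([-.4991,.6614])
L=np.array([(-100,28,0),(-100,-28,0),(100,-28,0)])/1000.
o=np.array([(277.4,276.4),(298,287.6),(361.6,241.6)])
def g(q,z): # x,y,yaw,pitch(end up +)
    P=L.copy(); P[:,2]=P[:,0]*q[3]
    return P@rz(q[2]).T+[q[0],q[1],z]
for z in (.1534,.1520):
    s=LS(lambda q:(proj('scene',g(q,z))-o+.42+off).ravel(),[.6273,-.2117,1.297,0]);print(s.x,np.degrees(s.x[2:]),s.fun.round(2))
E
```

```text
[ 0.62651126 -0.21362759  1.32791399 -0.02376594] [76.08386743 -1.36168824] [-0.3  -1.47  0.44  1.44 -0.17 -0.06]
[ 0.62588965 -0.21220537  1.32617705 -0.0214451 ] [75.98434799 -1.22871366] [-0.25 -1.47  0.4   1.43 -0.18 -0.06]
```

{"op": "jog_arm", "data": {"series": [{"slide": [-0.8, 0.8, 10], "spin": 0, "grip": -1}, {"slide": [0, 0, 12], "spin": 0, "grip": -1}, {"slide": [0, 0, 10], "spin": 0, "grip": -1}, {"slide": [0, 0, 5], "spin": 0, "grip": -1}, {"slide": [0, 0, 3], "spin": 0, "grip": -1}]}}

```text
t: 33.75
tool_pos: [0.6279, -0.2132, 0.0953]
tool_rot: [[0.272, 0.962, -0.0], [0.962, -0.272, 0.0], [0.0, -0.0, -1.0]]
force: [0.7, 0.2, -2.9]
finger_gap: 0.638
```

{"op": "jog_arm", "data": {"series": [{"slide": [0, 0, 1.5], "spin": 0, "grip": -1}, {"slide": [0, 0, 1], "spin": 0, "grip": -1}, {"slide": [0, 0, 1], "spin": 0, "grip": -1}, {"slide": [0, 0, 0.5], "spin": 0, "grip": -1}, {"slide": [0, 0, 0], "spin": 0, "grip": -1}]}}

```text
t: 34.38
tool_pos: [0.6281, -0.2132, 0.0919]
tool_rot: [[0.272, 0.962, 0.0], [0.962, -0.272, -0.0], [-0.0, 0.0, -1.0]]
force: [0.6, -0.9, -2.7]
finger_gap: 0.641
```

```bash
python3 plan.py .6279 -.2127 .0876 74.2 1;  python3 look.py v19 250 210 130 120 6
```

```text
t 34.38 pos [ 0.6281 -0.2132  0.0919] xang 74.2 F [ 0.6 -0.9 -2.7] gap 0.641 d [-0.0002  0.0005 -0.0043] da -0.0
slide [0.4, -0.3, 4.3] spin 0.0
```

View pics/v19.png

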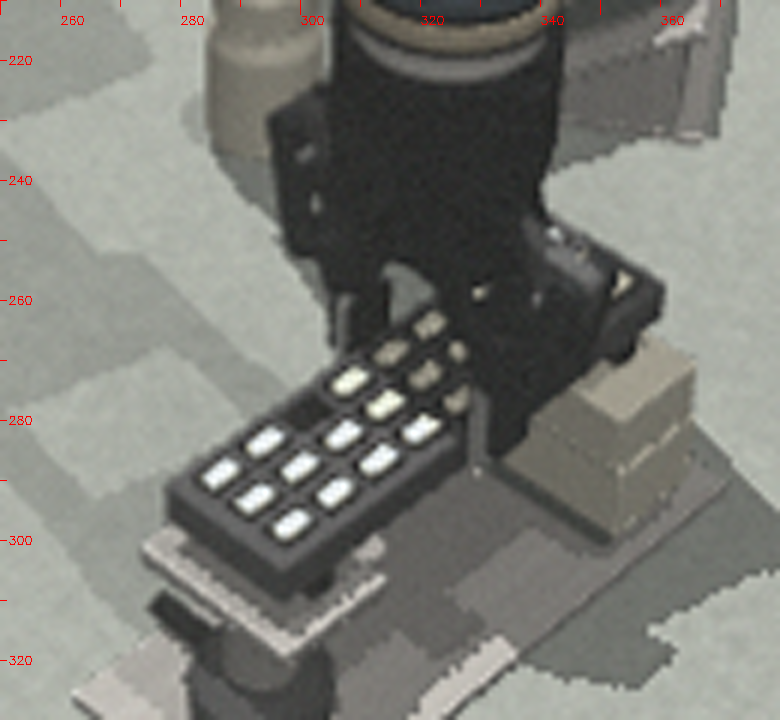

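{"op": "jog_arm", "data": {"series": [{"slide": [0, 0, 1], "spin": 0, "grip": -1}, {"slide": [0, 0, 1], "spin": 0, "grip": -1}, {"slide": [0, 0, 1], "spin": 0, "grip": -1}, {"slide": [0, 0, 1], "spin": 0, "grip": -1}, {"slide": [0, 0, 0], "spin": 0, "grip": -1}], "force": 30}}

```text
t: 35.1
tool_pos: [0.628, -0.2132, 0.0878]
tool_rot: [[0.272, 0.962, -0.0], [0.962, -0.272, 0.0], [0.0, -0.0, -1.0]]
force: [0.6, 0.8, -2.8]
finger_gap: 0.637
```

{"op": "jog_arm", "data": {"series": [{"slide": [0, 0, 0.5], "spin": 0, "grip": -1}, {"slide": [0, 0, 0.5], "spin": 0, "grip": -1}, {"slide": [0, 0, 0.5], "spin": 0, "grip": -1}, {"slide": [0, 0, 0.5], "spin": 0, "grip": -1}, {"slide": [0, 0, 0], "spin": 0, "grip": -1}]}}

```text
t: 35.72
tool_pos: [0.6281, -0.2135, 0.0865]
tool_rot: [[0.272, 0.962, 0.0], [0.962, -0.272, -0.0], [-0.0, 0.0, -1.0]]
force: [-2.9, -0.6, 4.5]
finger_gap: 0.636
```

{"op": "jog_arm", "data": {"series": [{"slide": [0, 0, 0.5], "spin": 0, "grip": -1}, {"slide": [0, 0, 0.5], "spin": 0, "grip": -1}, {"slide": [0, 0, 0.5], "spin": 0, "grip": -1}, {"slide": [0, 0, 0], "spin": 0, "grip": -1}, {"slide": [0, 0, 0], "spin": 0, "grip": -1}], "force": 20}}

```text
t: 36.35
tool_pos: [0.6281, -0.2135, 0.0861]
tool_rot: [[0.271, 0.962, 0.0], [0.962, -0.271, -0.001], [-0.0, 0.0, -1.0]]
force: [-5.0, -0.7, 11.8]
finger_gap: 0.638
```

```bash
python3 look.py v20 250 210 130 120 6; python3 -c "
from h import *
crop('pics/v20_t.png',290,110,130,110,6,'pics/v20b.png')"
```

```text
(no output)
```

View pics/v20.png

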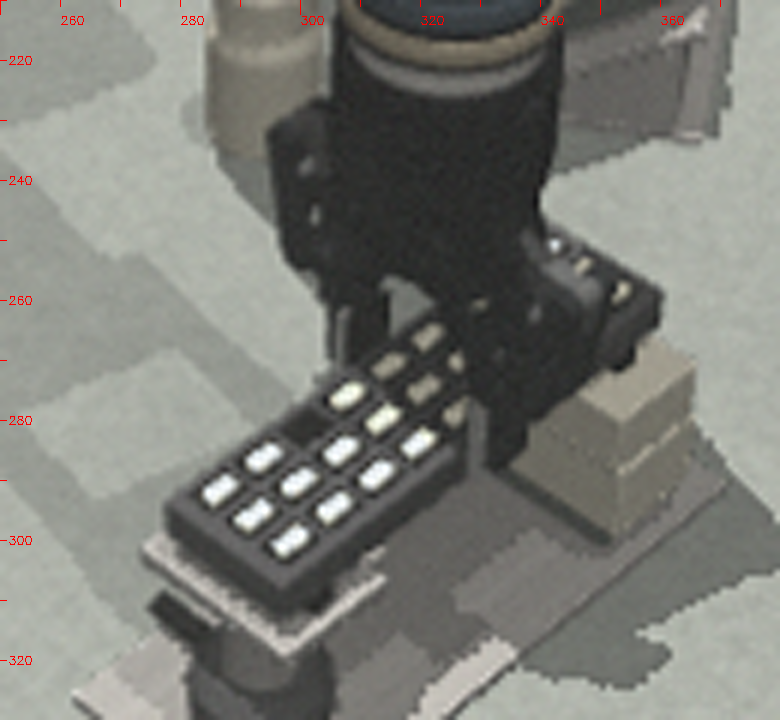

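View pics/v20b.png

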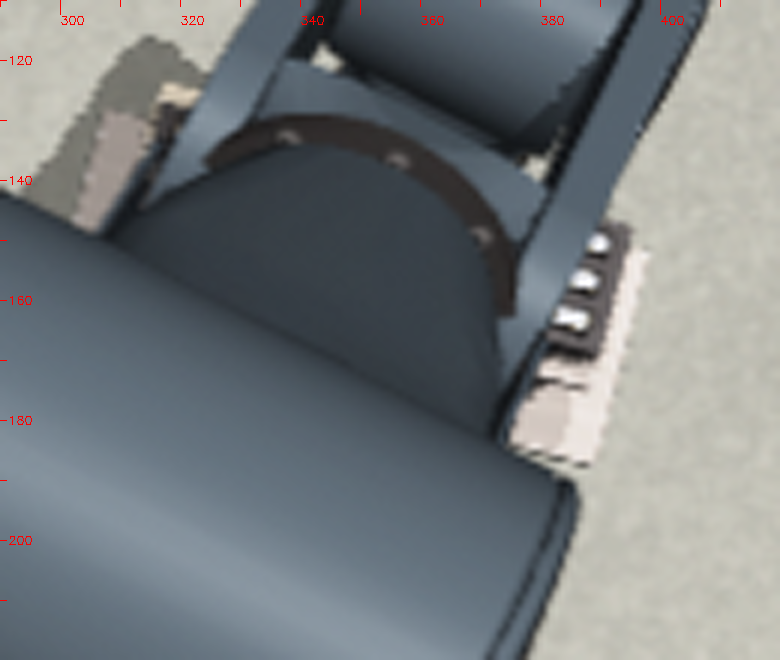

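{"op": "jog_arm", "data": {"series": [{"slide": [0, 0, 0.5], "spin": 0, "grip": -1}, {"slide": [0, 0, 0.5], "spin": 0, "grip": -1}, {"slide": [0, 0, 0], "spin": 0, "grip": -1}, {"slide": [0, 0, 0], "spin": 0, "grip": -1}, {"slide": [0, 0, 0], "spin": 0, "grip": -1}]}}

```text
t: 37.08
tool_pos: [0.6281, -0.2135, 0.0861]
tool_rot: [[0.271, 0.962, 0.001], [0.962, -0.271, -0.001], [-0.001, 0.001, -1.0]]
force: [-5.5, 0.8, 15.4]
finger_gap: 0.636
```

{"op": "jog_arm", "data": {"series": [{"slide": [0, 0, -0.5], "spin": 0, "grip": -1}, {"slide": [0, 0, -0.5], "spin": 0, "grip": -1}, {"slide": [0, 0, 0], "spin": 0, "grip": 0.5}, {"slide": [0, 0, 0], "spin": 0, "grip": 0.7}, {"slide": [0, 0, 0], "spin": 0, "grip": 0.7}]}}

```text
t: 37.7
tool_pos: [0.6281, -0.213, 0.0837]
tool_rot: [[0.272, 0.962, -0.0], [0.962, -0.272, 0.0], [0.0, -0.0, -1.0]]
force: [-0.1, -0.1, -0.5]
finger_gap: 0.85
```

{"op": "jog_arm", "data": {"series": [{"slide": [0, 0, -5], "spin": 0, "grip": 0.7}, {"slide": [0, 0, -15], "spin": 0, "grip": 0.7}, {"slide": [0, 0, -35], "spin": 0, "grip": 0.7}, {"slide": [0, 0, -45], "spin": 0, "grip": 0.7}, {"slide": [0, 0, -45], "spin": 0, "grip": 0.7}]}}

```text
t: 38.33
tool_pos: [0.6282, -0.2132, 0.2318]
tool_rot: [[0.272, 0.962, 0.001], [0.962, -0.272, -0.001], [-0.0, 0.001, -1.0]]
force: [1.1, -0.9, 0.3]
finger_gap: 0.85
```

{"op": "jog_arm", "data": {"series": [{"slide": [-15, -50, 0], "spin": 0, "grip": 0.7}, {"slide": [-15, -50, 0], "spin": 0, "grip": 0.7}, {"slide": [-10, -50, 0], "spin": 0, "grip": 0.7}, {"slide": [-10, -40, 0], "spin": 0, "grip": 0.7}, {"slide": [0, 0, 0], "spin": 0, "grip": 0.7}]}}

```text
t: 38.95
tool_pos: [0.429, -0.2088, 0.2303]
tool_rot: [[0.273, 0.962, -0.001], [0.962, -0.273, 0.001], [0.0, -0.001, -1.0]]
force: [1.0, -0.2, -0.2]
finger_gap: 0.852
```

```bash
python3 look.py v21 250 220 130 130 6; python3 -c "
from h import *
crop('pics/v21_t.png',290,110,130,110,6,'pics/v21b.png')"
```

```text
(no output)
```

View pics/v21.png

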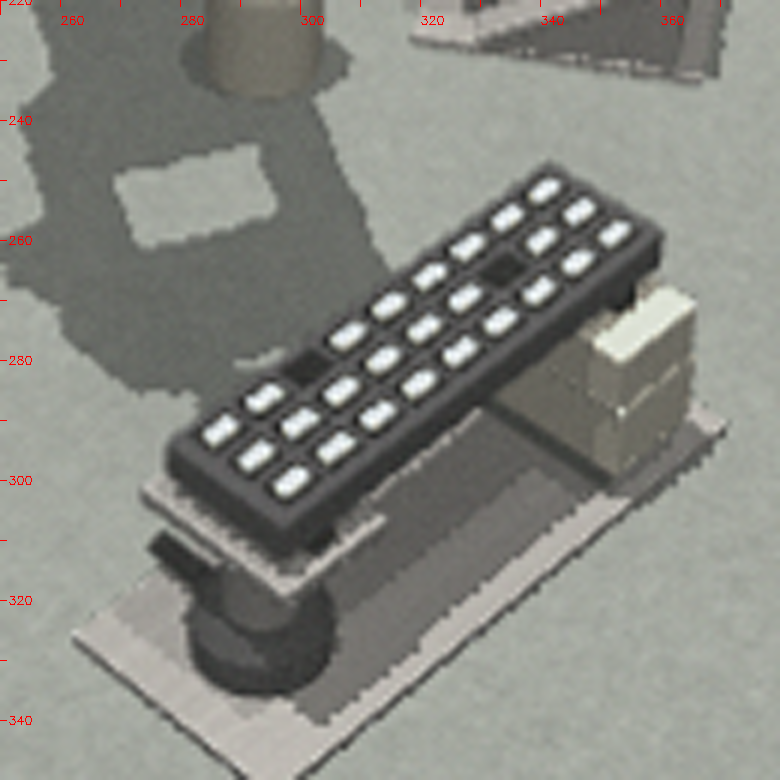

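View pics/v21b.png

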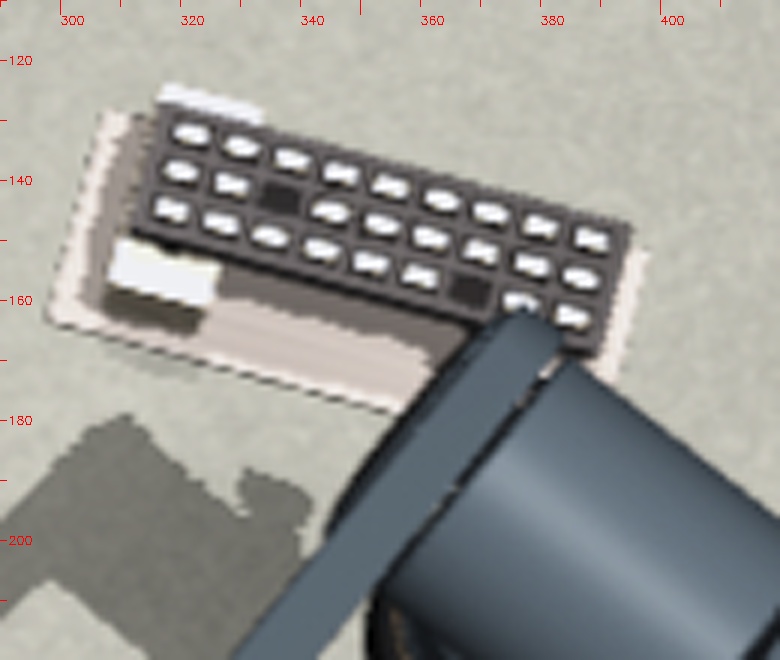

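View pics/v21_s.png

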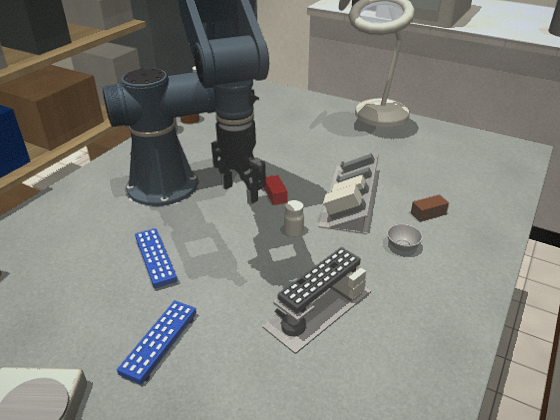

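```bash
python3 - <<'E'
from h import *
from fit import rz,LS
off={'top':np.array([-.4687,.0873]),'scene':np.array([-.4991,.6614])}
o={'scene':[(277.8,292.8),(297.8,307),(360.3,259.5),(341.3,247.2)],'top':[(389.7,168.7),(395.3,147),(317.5,126.7),(312,148.7)]}
L=np.array([(-100,28,0),(-100,-28,0),(100,-28,0),(100,28,0)])/1000.
def g(q):
    P=L.copy(); P[:,2]=P[:,0]*q[3]+P[:,1]*q[5]
    return P@rz(q[2]).T+[q[0],q[1],q[4]]
s=LS(lambda q:np.concatenate([(proj(n,g(q))-o[n]+.42+off[n]).ravel() for n in o]),[.628,-.213,1.295,0,.105,0])
d=s.x[:2]-[.6279,-.2127];c,si=np.cos(-.2757),np.sin(-.2757)
print(s.x.round(4),'stand xy mm',d@[c,si]*1e3,d@[-si,c]*1e3,'yaw err',np.degrees(s.x[2]-np.pi/2+.2757),'pitch/roll',np.degrees(s.x[[3,5]]),s.fun.round(1), get_state()['t'])
E
```

```text
[ 0.6285 -0.2143  1.301  -0.0074  0.1049 -0.0016] stand xy mm 0.9591126391953778 -1.3577576168512135 yaw err 0.3410121844702837 pitch/roll [-0.42676279 -0.09440632] [-0.5 -0.  -0.4  0.4  0.6 -0.2 -0.2  0.3  0.8 -0.   0.6 -0.1 -0.9  0.2
 -1.2 -0.4] 39.05
```

```bash
python3 -c "
from plant import r;print(r.finish_job())"
```

```text
the job is handed in; nothing more can be done
None
```

The job is handed in at about 39 s of the 72 s allowed. The 34 mm spacer and then the 27 mm spacer lie flat on the seat as a 61 mm stack. The tray rests with one foot bar on the pillar and the other on the stack.

**Choice of spacers:** The pictures put the pillar at about 55.6 mm above the seat, which points to 54 mm (20 + 34). Touching the pillar with the shut fingers gave 57.8 mm, which is slightly nearer 61 mm. I went with the touch, because it read the 34 mm spacer's top at 54.0 mm above the table and the finished stack at 81.0 mm, both as expected. The margin is small: 3.2 mm off at 61 mm against 3.8 mm off at 54 mm.

**Last checks:**
- **Centring:** the final picture fit puts the tray within about 1.5 mm of centre and 0.3° in heading.
- **Level:** the picture fit gives −0.4° along the tray's length, so the stack end reads slightly lower. The touched heights give about 1.2° with the stack end higher. The two disagree in sign, but both are within 2°.
- **Bystanders:** I did not touch the jar, the dish or the look-alikes, and they look unmoved in the last picture.

One touch of the stack pressed harder than I meant, at about 38 N through the fingertips. The stack looked unmoved afterwards.

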